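# Load, dock and finish a birdhouse kit crate

### The job

Put every loose galvanized corner bracket into the open pocket of the plywood kit crate, then roll the crate along the rollers, without lifting it off them, fully home against the end board of the bay. With the crate home, screw the round cherry entry plate down clockwise (seen from above), until the perch peg first comes straight to the pocket side, in line with the pencil mark on the panel and away from the gable peak, and leave it there. Leave the vise, hand drill and brad tin alone.

Things in the scene. Friction and masses are not known exactly. Their poses are not given: they have to be found in the camera images.
- bracket0: galvanized steel corner bracket, an L of two equal legs 32 mm long, 20 mm wide, 5 mm thick, about 45 g; starts standing on the bench with one leg flat and the other upright. Origin: centre of the flat leg's underside. x runs along the flat leg (the upright leg rises at the -x end, from x = -16 to -11 mm, up to z = 32 mm), y across the 20 mm width (20 mm to grip), z up. May be absent (None in the state from the start)
- bracket1: galvanized steel corner bracket, an L of two equal legs 32 mm long, 20 mm wide, 5 mm thick, about 45 g; starts standing on the bench with one leg flat and the other upright. Origin: centre of the flat leg's underside. x runs along the flat leg (the upright leg rises at the -x end, from x = -16 to -11 mm, up to z = 32 mm), y across the 20 mm width (20 mm to grip), z up. May be absent (None in the state from the start)
- bracket2: galvanized steel corner bracket, an L of two equal legs 32 mm long, 20 mm wide, 5 mm thick, about 45 g; starts standing on the bench with one leg flat and the other upright. Origin: centre of the flat leg's underside. x runs along the flat leg (the upright leg rises at the -x end, from x = -16 to -11 mm, up to z = 32 mm), y across the 20 mm width (20 mm to grip), z up. May be absent (None in the state from the start)
- bracket3: galvanized steel corner bracket, an L of two equal legs 32 mm long, 20 mm wide, 5 mm thick, about 45 g; starts standing on the bench with one leg flat and the other upright. Origin: centre of the flat leg's underside. x runs along the flat leg (the upright leg rises at the -x end, from x = -16 to -11 mm, up to z = 32 mm), y across the 20 mm width (20 mm to grip), z up. May be absent (None in the state from the start)
- bracket4: galvanized steel corner bracket, an L of two equal legs 32 mm long, 20 mm wide, 5 mm thick, about 45 g; starts standing on the bench with one leg flat and the other upright. Origin: centre of the flat leg's underside. x runs along the flat leg (the upright leg rises at the -x end, from x = -16 to -11 mm, up to z = 32 mm), y across the 20 mm width (20 mm to grip), z up. May be absent (None in the state from the start)
- crate: plywood kit crate on the rollers, 140 x 240 x 36 mm, 0.75 kg, loose. Origin: centre of its underside; x across the track, y along it towards the bay, z up. The -y end has the open pocket (its walls reach z = 36 mm), the +y end a closed deck at z = 36 mm carrying the cedar front panel (gable peak towards +y, flat bottom edge and pencil mark towards the pocket) with the entry plate at y = +52 mm
- pocket (a point): centre of the pocket's inner floor, on the crate (same axes). The pocket is 128 mm (x) by 94 mm (y) inside, 30 mm deep
- crate_nose (a point): middle of the crate's leading (+y) end, at its underside
- crate_tail (a point): middle of the outside of the crate's rear (-y) end wall, 18 mm above its underside: push here, towards +y
- track: wooden roller track fixed to the bench, 166 mm wide and 442 mm long; origin at the bench under its middle, y along the track towards the bay. Twelve free-turning aluminium rollers, 22 mm thick, tops 24 mm above the bench; side boards 36 mm high stand 3 mm clear of the crate on each side and keep it straight; the -y end is open, the +y end closed by the bay's end board, 60 mm high
- bay (a point): middle of the end board's inner face at roller-top height, axes as the track; the crate's nose touches it when fully home
- plate (a joint): turn of the round cherry entry plate on its vertical thread, rad, growing clockwise seen from above; it starts at 0.5 to 1.7. It sinks 6 mm a turn. The perch points straight to the pocket at 0 (not wanted: too high on the thread) and, screwed down, at 6.283 (wanted); the thread ends at 7.6. It stays where it is left; some 0.05 N m turns it
- plate_top (a point): centre of the entry plate's top face. The plate is a plain disc, 56 mm diameter (grip it by the rim, from above) and 16 mm thick, with a dark entry hole drawn off-centre; its underside stands 11 to 13 mm over the deck at the start and 7 mm when right
- perch (a point): top of the perch peg, 8 mm thick and 18 mm tall, standing up from the plate's top face 20 mm off its axis
- brad_tin: green tin of brads, 68 mm across, 55 mm tall; a bystander, origin under its centre
- drill: brass hand drill lying on the bench, about 270 mm long along its x, up to 65 mm high; a bystander, origin near its middle
- vise: cast-iron vise with a cedar roof panel in its jaws, fixed to the bench, about 150 x 200 mm and 180 mm high; a bystander, origin under its base

How it is judged (in metres and radians):
On the way, in this order (a step that is already met when the one before it is completed fails the run):
1. every bracket is in the crate's pocket (x of bracket0 in the frame of pocket between -0.064 and 0.064 m and y of bracket0 in the frame of pocket between -0.047 and 0.047 m and z of bracket0 in the frame of pocket between -0.006 and 0.04 m and x of bracket1 in the frame of pocket between -0.064 and 0.064 m and y of bracket1 in the frame of pocket between -0.047 and 0.047 m and z of bracket1 in the frame of pocket between -0.006 and 0.04 m and x of bracket2 in the frame of pocket between -0.064 and 0.064 m and y of bracket2 in the frame of pocket between -0.047 and 0.047 m and z of bracket2 in the frame of pocket between -0.006 and 0.04 m and x of bracket3 in the frame of pocket between -0.064 and 0.064 m and y of bracket3 in the frame of pocket between -0.047 and 0.047 m and z of bracket3 in the frame of pocket between -0.006 and 0.04 m and x of bracket4 in the frame of pocket between -0.064 and 0.064 m and y of bracket4 in the frame of pocket between -0.047 and 0.047 m and z of bracket4 in the frame of pocket between -0.006 and 0.04 m), for 0.2 s.
2. the crate is fully home in the bay (y of crate_nose in the frame of bay above -0.01 m), for 0.3 s.
3. the entry plate is screwed down with its perch to the pocket, the crate home (value of joint plate between 6.143 and 6.423 rad and y of crate_nose in the frame of bay above -0.01 m), for 0.3 s.
At the end, for the whole second after the job is handed in: every bracket lies in the crate's pocket, the crate stands on the rollers with its nose within 10 mm of the end board, the entry plate is one screwed-down turn on with the perch within 0.14 rad (8 degrees) of straight to the pocket (joint 6.14 to 6.42), all at rest (all of step 1 and all of step 3 and linear speed of each of bracket0, bracket1, bracket2, bracket3, bracket4, crate below 0.03 m/s and angle between crate's own z axis and vertical below 0.06 rad); the robot touches nothing.
It fails at once if the vise is struck (contact force between vise and the arm above 5 N or contact force between vise and the fingers above 5 N).
It fails at once if the crate is lifted off the rollers (z of crate in the frame of track above 0.05 m).
It fails at once if the brad tin is disturbed (distance of brad_tin from where it was at the start of the episode above 0.03 m).
It fails at once if the hand drill is disturbed (distance of drill from where it was at the start of the episode above 0.03 m).
Of bracket0, bracket1, bracket2, bracket3, bracket4 only 3 to 5 are there at a start; the rules pass over those that are not, and their reading is None.
At some moment in a run one of bracket0, bracket1, bracket2, bracket3, bracket4 may be knocked a few centimetres aside while the robot is not near it.
Once in a run the grip may slacken for a moment while it holds something.
It also fails if it takes over 210 s, if anything falls off the work surface, if the arm or the gripper's body presses on something with over 40 N, if the wrist force passes 120 N, or if a joint passes its speed limit or range.

### The arm

A 6-joint arm with a two-finger parallel gripper is mounted at the origin on the work surface. World frame = base frame: x ahead of the robot, y to its left, z up, the work surface at z = 0. Lengths are in mm, angles in degrees, forces in N, time in s.
With the tool pointing down it reaches from about 300 to 850 mm from the base axis. Payload 4.2 kg.
Tool frame: the origin (TCP) lies at the very end of the fingers, on their centre line; the grasp point (between the pads) lies 19 mm behind it; z points along the fingers, y is the direction in which the jaws open and shut (so a half turn about z gives the same grasp; the last joint's range is limited). The gripper opens to 91 mm and grips with 3 to 60 N. Pads are 32 mm wide; open, the fingers measure 118 mm over their backs; the gripper's body (76 mm by 178 mm) begins 60 mm behind the grasp point.
Start: joints at [-70.073, 18.312, 89.639, -0, 72.044, -1.146], TCP at [206.753, -536.56, 213.976] pointing down, gripper open.
Joint ranges: [-177.97, 177.97], [-48.28, 115.42], [12.27, 149.76], [-77.06, 257.06], [2.81, 150.46], [-146.56, 146.56]. Speed limits (degrees/s): [147.25, 147.25, 180, 180, 180, 180].

### API

Orientations are given as [roll, pitch, yaw] about the fixed x, y, z axes, in that order (R = Rz(yaw) Ry(pitch) Rx(roll)).
In Python, from workcell import env gives the robot as it stands. The module is installed in compiled form; this text tells all that it offers.
- The arm moves only by the tool arm_command, never from a script. Its argument "targets" is a list of rows, each a list of 5 numbers: the closure, from 0 (fully open) to 1 (shut), then the shift along the tool's x, y, z each as a share of 50 cm, from -1 to 1, then the turn about the tool's z as a share of pi/4 rad, from -1 to 1. A call has 1 to 8 rows; each row is the pose to reach, as a shift and turn from the pose measured when the call began, along the tool's axes at that moment; what a row does not reach only later rows make up. A row lasts 1/12 s, in which the tool goes at most 41.7 mm and 7.16 degrees, less where a joint would pass 70% of its speed; a pose out of reach is approached as far as the arm can. A call with a number of a shift or a turn outside -1 to 1 is refused whole. A call with a gripper value outside its range is refused whole. The fingers move at their own pace and stop on an object; "squeeze" is the grip in N (left out, the last holds). Time passes only in rows, so rows that repeat a pose let the fingers close. It gives the time, the measured TCP pose, the force and the opening at its end, in the units of the state.
- env.state(): the state, without advancing time (a new reading comes with each control period).
- env.grab_frame(name): name is "side" or "top"; returns the picture (384x512x3 uint8, red, green, blue); there is no depth.
- env.camera_params(name): a dict with "camera_matrix" (3x3 intrinsics, pixels), "R" (3x3) and "t" (3): a world point X has camera coordinates R X + t. Camera axes: x right, y down, z forward; pixel columns grow to the right and rows downward; lengths in mm; the calibration is good to about 2 mm. A picture is of the moment at which its call begins. camera_params takes no time and is no camera call.
- env.job_done(): hands the job in, once; it reports no verdict.
The state is a dict: "time_s": time; "qpos": joint angles; "qvel": joint speeds; "effort": joint torques, N m; "ee_pos": TCP position; "ee_rot": TCP orientation; "force": force on the tool from outside, world axes, zero at the start; "torque": the same for the moment, N m; "gripper_width": finger opening in mm.
Only numpy, scipy, OpenCV 4.12 (cv2) and the standard library are available. Lean on these libraries where they do the work, as an engineer would, in place of code of your own. Each camera call takes 0.05 s, during which the arm holds its last target.

## Working session

There is one attempt and no reset: what is moved stays moved. The work goes in short steps, Python scripts to look and compute and a tool call to move; the robot and the scene stay as the last step left them, time stands still between calls to the robot, and variables do not carry over. Pictures are saved under pics/ and viewed, and the job is handed in when it is done.

Besides the shell and the picture viewer there is one more tool, called after ">>>" as a command line: name --pt "numbers of a row" for each row, then --argument value for the rest. arm_command: Moves the arm, as the interface text tells. Shift numbers are shares of 50 cm and turn numbers shares of pi/4 rad, none past 1 either way. Its arguments: {"type":"object","properties":{"targets":{"type":"array"},"squeeze":{"type":"number"}},"required":["targets"]}

```bash
mkdir -p pics; ls
python3 - <<'E'
from workcell import env
import cv2,numpy as np
print(env.state())
for n in("side","top"):
    print(n,env.camera_params(n))
    cv2.imwrite(f"pics/{n}0.png",env.grab_frame(n)[:,:,::-1])
E
```

```text
pics
{'time_s': 0.0, 'qpos': array([-7.00722914e+01,  1.83509720e+01,  8.97044558e+01, -1.15095883e-03,
        7.20437793e+01, -1.14488357e+00]), 'qvel': array([ 0.06721681,  0.08528394,  0.07417417, -0.02004675,  0.01164229,
       -0.08588128]), 'effort': array([-1.58580511e-03, -4.12464845e+01, -2.31979144e+01,  7.24688522e-02,
        4.57023026e-02, -1.31415800e-04]), 'ee_pos': array([ 206.57874732, -536.08443421,  213.14019976]), 'ee_rot': array([-1.79900791e+02, -8.88159557e-04,  2.10729471e+01]), 'force': array([-0.72373307,  0.16786909, -0.49492816]), 'torque': array([0.01314134, 0.01131187, 0.01150532]), 'gripper_width': 91.1852361099222}
side {'camera_matrix': array([[347.55454235,   0.        , 255.42166125],
       [  0.        , 347.55454235, 192.58461118],
       [  0.        ,   0.        ,   1.        ]]), 'R': array([[-0.79506292, -0.60652003, -0.00290066],
       [-0.3906786 ,  0.51577145, -0.76246314],
       [ 0.46394524, -0.60507294, -0.64702515]]), 't': array([442.94278322, 285.45059017, 812.85035753])}
top {'camera_matrix': array([[468.80762761,   0.        , 255.99093561],
       [  0.        , 468.80762761, 187.314674  ],
       [  0.        ,   0.        ,   1.        ]]), 'R': array([[-0.01841617, -0.99982928, -0.0015008 ],
       [-0.98931277,  0.01843958, -0.14463823],
       [ 0.14464121, -0.00117892, -0.98948347]]), 't': array([  -6.15035638,  530.83556767, 1578.49441113])}
```

View pics/side0.png

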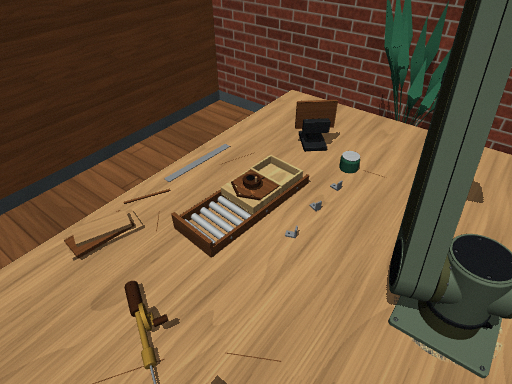

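View pics/top0.png

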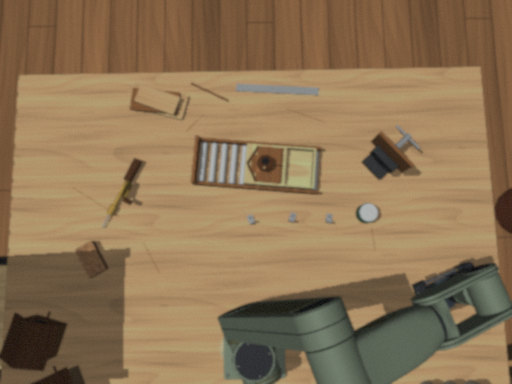

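```bash
cat > h.py <<'E'
import numpy as np,cv2
from workcell import env
P={n:env.camera_params(n) for n in("side","top")}
def ray(n,px,z):
    p=P[n];d=p["R"].T@np.linalg.inv(p["camera_matrix"])@np.array([px[0],px[1],1.0]);c=-p["R"].T@p["t"]
    return c+d*(z-c[2])/d[2]
def proj(n,X):
    p=P[n];q=p["camera_matrix"]@(p["R"]@np.array(X,float)+p["t"]);return q[:2]/q[2]
def crop(n,im,x0,y0,x1,y1,name,s=None):
    s=s or min(800/(x1-x0),600/(y1-y0))
    c=cv2.resize(im[y0:y1,x0:x1,::-1],None,fx=s,fy=s,interpolation=cv2.INTER_CUBIC)[:600,:800]
    cv2.imwrite("pics/"+name,c);print(name,"scale",s,"org",x0,y0)
E
python3 - <<'E'
from h import *
t=cv2.imread("pics/top0.png")[:,:,::-1];s=cv2.imread("pics/side0.png")[:,:,::-1]
crop("top",t,185,130,345,230,"t0a.png",5)
crop("side",s,165,140,365,260,"s0a.png",4)
E
```

```text
t0a.png scale 5 org 185 130
s0a.png scale 4 org 165 140
```

View pics/t0a.png

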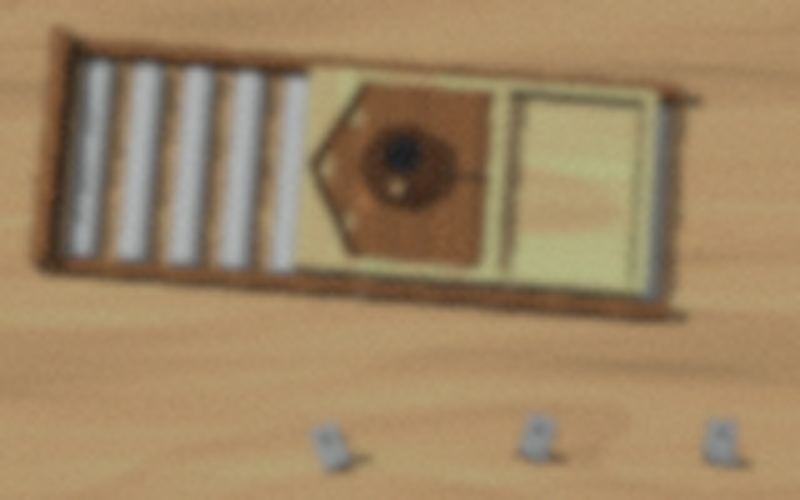

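View pics/s0a.png

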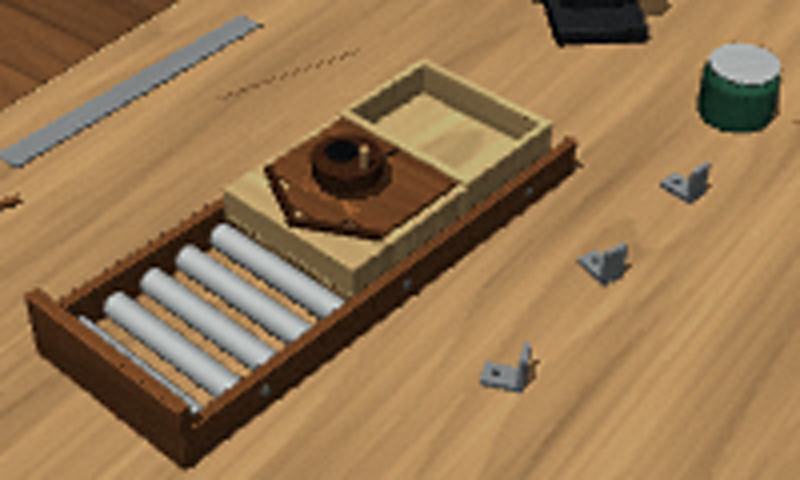

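Run:
```python
from h import *
t=cv2.imread("pics/top0.png")[:,:,::-1];s=cv2.imread("pics/side0.png")[:,:,::-1]
a=[]
for (x,y) in((292,233),(316,206),(336,185)):
    a.append(cv2.resize(s[y-13:y+13,x-13:x+13],None,fx=10,fy=10,interpolation=cv2.INTER_CUBIC))
b=[]
for (x,y) in((252,219),(292,217),(330,218)):
    b.append(cv2.resize(t[y-13:y+13,x-13:x+13],None,fx=10,fy=10,interpolation=cv2.INTER_CUBIC))
cv2.imwrite("pics/z0.png",np.vstack([np.hstack(a),np.hstack(b)])[:,:,::-1])
for n,im,(x0,y0,x1,y1) in(("side",s,(270,170,360,250)),("top",t,(240,205,345,230))):
    hsv=cv2.cvtColor(im,cv2.COLOR_RGB2HSV);m=((hsv[...,1]<70)).astype(np.uint8)
    mm=np.zeros_like(m);mm[y0:y1,x0:x1]=m[y0:y1,x0:x1]
    for c in cv2.findContours(mm,cv2.RETR_EXTERNAL,cv2.CHAIN_APPROX_NONE)[0]:
        if cv2.contourArea(c)>8:
            r=cv2.minAreaRect(c);print(n,cv2.contourArea(c),r)
            if n=="top":
                print(ray("top",r[0],8), [ray("top",p,5)[:2].round() for p in cv2.boxPoints(r)])
```

```text
side 62.0 ((290.91998291015625, 231.05999755859375), (11.172287940979004, 11.737972259521484), 8.130102157592773)
side 58.5 ((315.95947265625, 205.75677490234375), (8.38434886932373, 11.507928848266602), 80.53767395019531)
side 51.5 ((336.7169494628906, 186.00942993164062), (7.829551696777344, 12.911890983581543), 74.05460357666016)
top 49.5 ((250.60000610351562, 218.80001831054688), (9.486830711364746, 6.957010269165039), 71.56504821777344)
[424.69950327   4.78388942   8.        ] [array([437.,  21.]), array([444.,  -2.]), array([413., -12.]), array([406.,  11.])]
top 45.0 ((329.0, 217.5), (6.0, 9.0), 0.0)
[ 424.16965483 -268.21533852    8.        ] [array([ 409., -258.]), array([ 440., -259.]), array([ 440., -280.]), array([ 409., -278.])]
top 45.5 ((292.0000305175781, 217.00001525878906), (6.324554920196533, 9.486830711364746), 18.434947967529297)
[ 428.30018325 -139.48089638    8.        ] [array([ 417., -124.]), array([ 448., -135.]), array([ 440., -156.]), array([ 409., -144.])]
```

View pics/z0.png

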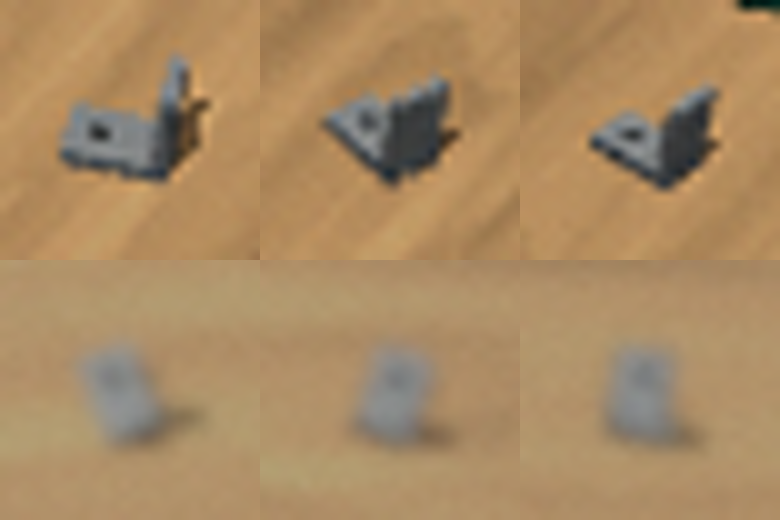

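Run:
```python
from h import *
for nm,(ox,oy),pts in(("A",(279,220),((62,157),(163,180),(193,147))),("B",(303,193),((65,128),(133,186),(185,148))),("C",(323,172),((72,146),(145,188),(195,148)))):
    w=[ray("side",(ox+(u+.5)/10-.5,oy+(v+.5)/10-.5),0)[:2] for u,v in pts]
    d1=w[0]-w[1];d2=w[2]-w[1]
    print(nm,np.round(w).tolist(),np.linalg.norm(d1),np.linalg.norm(d2),np.degrees(np.arctan2(d1[1],d1[0])),np.degrees(np.arctan2(-d2[0]*-1,-d2[1])), "ctr",(w[0]+w[2])/2)
# track & crate points top: corners in t0a (5x, org 185,130)
def tp(u,v,z): return ray("top",(185+(u+.5)/5-.5,130+(v+.5)/5-.5),z)[:2].round(1)
for nm,u,v,z in(("trackTL",75,40,36),("trackBL",52,272,36),("boardTLout",57,28,60),("boardBL",40,268,60),("sideTR",698,97,36),("sideBR",685,318,36),("crateTR",664,92,60),("crateBR",652,298,60),("crateTL",312,66,60),("crateBL",298,273,60),("pocTL",512,92,60),("pocBL",502,270,60),("pocTR",645,100,60),("pocBR",632,288,60),("plate",408,170,86),("peg",397,187,106)):
    print(nm,tp(u,v,z))
def sp(u,v,z): return ray("side",(165+(u+.5)/4-.5,140+(v+.5)/4-.5),z)[:2].round(1)
for nm,u,v,z in(("crate far-right pocket corner",425,62,60),("crate nearR",551,124,60),("nose R",352,272,60),("nose L",227,195,60),("divider",350,112,60),("peg",364,145,106),("boardL",32,293,60),("boardR",188,415,60),("sideR end",575,142,36)):
    print(nm,sp(u,v,z))
```

```text
A [[437.0, 17.0], [409.0, 7.0], [409.0, -9.0]] 29.82243410127559 16.135968700563254 19.778209413355643 -0.09893681850933754 ctr [423.29978337   4.00987055]
B [[447.0, -136.0], [416.0, -126.0], [412.0, -151.0]] 32.30221180494119 25.502884648176586 -18.764839476436116 -9.77064530906568 ctr [ 429.61044863 -143.6501412 ]
C [[441.0, -262.0], [411.0, -257.0], [407.0, -286.0]] 30.359677311910414 29.4393878012346 -9.64710148215381 -7.200602226383949 ctr [ 423.82686961 -273.94070059]
trackTL [711.  178.7]
trackBL [546.5 194.7]
boardTLout [713.6 188.2]
boardBL [545.7 199.8]
sideTR [ 661.9 -256.9]
sideBR [ 506.3 -241.8]
crateTR [ 660.4 -230. ]
crateBR [ 517.3 -216.5]
crateTL [683.3  12.2]
crateBL [539.  24.]
pocTL [ 662.4 -125.3]
pocBL [ 538.4 -115. ]
pocTR [ 655.  -216.7]
pocBR [ 524.4 -203.1]
plate [603.9 -51.8]
peg [588.5 -43.8]
crate far-right pocket corner [ 657.2 -220.3]
crate nearR [ 522.3 -209.2]
nose R [543.3  31.3]
nose L [673.7  20.4]
divider [ 664.2 -122.6]
peg [591.3 -46.4]
boardL [711.7 186.5]
boardR [544.6 203.8]
sideR end [ 508.3 -228.5]
```

```bash
cat > go.py <<'E'
import sys
from h import *
from scipy.spatial.transform import Rotation as Ro
x,y,z,yaw=map(float,sys.argv[1:5])
s=env.state();R=Ro.from_euler("xyz",s["ee_rot"],degrees=True).as_matrix()
d=R.T@(np.array([x,y,z])-s["ee_pos"])/500
dy=(yaw-s["ee_rot"][2]+180)%360-180
print("t",round(s["time_s"],2),"ee",s["ee_pos"].round(1),s["ee_rot"].round(1),"F",s["force"].round(1),"w",round(s["gripper_width"],1))
print("q",s["qpos"].round(1))
print("shift",d.round(3).tolist(),"turn",round(-dy/45,3),"rows>=",np.ceil(max(np.linalg.norm(d)*500/41.7,abs(dy)/7.16)))
E
python3 go.py 424 5 150 18.5
```

```text
t 0.1 ee [ 206.6 -536.1  213.2] [-179.9   -0.    21.1] F [ 0.7 -0.4  0. ] w 91.2
q [-70.1  18.3  89.7  -0.   72.   -1.1]
shift [0.795, -0.853, 0.128] turn 0.057 rows>= 15.0
```

>>> arm_command --pt "0.5 0.795 -0.853 0.128 0.057" --pt "0.5 0.795 -0.853 0.128 0.057" --pt "0.5 0.795 -0.853 0.128 0.057" --pt "0.5 0.795 -0.853 0.128 0.057" --pt "0.5 0.795 -0.853 0.128 0.057" --pt "0.5 0.795 -0.853 0.128 0.057" --pt "0.5 0.795 -0.853 0.128 0.057" --pt "0.5 0.795 -0.853 0.128 0.057" --squeeze 30

```text
time_s: 0.77
ee_pos: [330.2, -227.1, 177.2]
ee_rot: [-179.9, 0.0, 18.5]
force: [0.9, 0.6, 1.2]
gripper_width: 45.7
```

```bash
python3 go.py 424 5 150 18.5
```

```text
t 0.77 ee [ 330.2 -227.1  177.2] [-179.9    0.    18.5] F [0.9 0.6 1.2] w 45.7
q [-3.620e+01  4.300e+00  1.136e+02  1.000e-01  6.220e+01  3.530e+01]
shift [0.325, -0.381, 0.055] turn -0.001 rows>= 7.0
```

>>> arm_command --pt "0.5 0.325 -0.381 0.055 0" --pt "0.5 0.325 -0.381 0.055 0" --pt "0.5 0.325 -0.381 0.055 0" --pt "0.5 0.325 -0.381 0.055 0" --pt "0.5 0.325 -0.381 0.055 0" --pt "0.5 0.325 -0.381 0.055 0" --pt "0.5 0.325 -0.381 0.055 0" --pt "0.5 0.325 -0.381 0.055 0"

```text
time_s: 1.43
ee_pos: [424.0, 7.0, 149.5]
ee_rot: [-179.9, 0.1, 18.8]
force: [0.2, -0.6, 0.0]
gripper_width: 45.6
```

```bash
cat > snap.py <<'E'
import sys
from h import *
k=sys.argv[1]
t=env.grab_frame("top");s=env.grab_frame("side")
cv2.imwrite(f"pics/top{k}.png",t[:,:,::-1]);cv2.imwrite(f"pics/side{k}.png",s[:,:,::-1])
a=cv2.resize(t[120:250,180:450],None,fx=2.9,fy=2.9,interpolation=cv2.INTER_CUBIC)
cv2.imwrite(f"pics/c{k}t.png",a[:,:,::-1])
a=cv2.resize(s[130:270,160:390],None,fx=3.4,fy=3.4,interpolation=cv2.INTER_CUBIC)
cv2.imwrite(f"pics/c{k}s.png",a[:,:,::-1])
E
python3 snap.py 1; python3 go.py 424 5 60 18.5
```

```text
t 1.53 ee [423.4   4.7 149.8] [-1.799e+02  1.000e-01  1.850e+01] F [-0.4 -0.8  0.2] w 45.9
q [-1.000e+00  8.000e+00  1.137e+02  1.000e-01  5.840e+01  7.050e+01]
shift [0.002, 0.0, 0.18] turn -0.0 rows>= 3.0
```

View pics/top1.png

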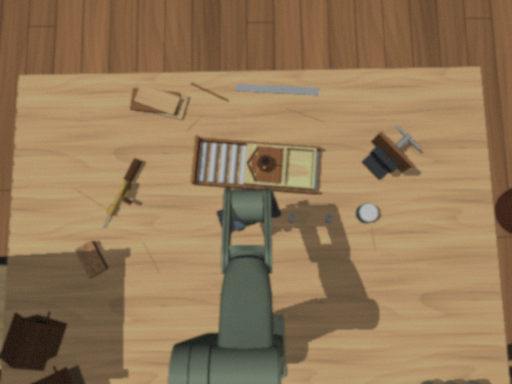

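View pics/side1.png

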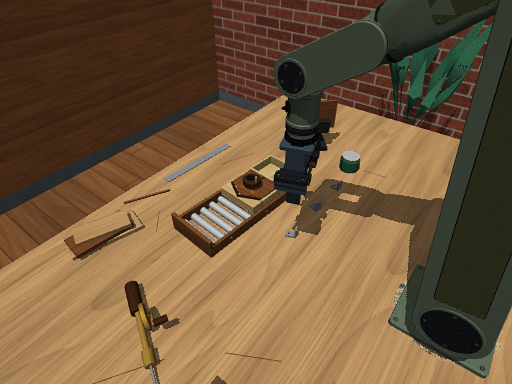

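>>> arm_command --pt "0.5 0.002 0 0.08 0" --pt "0.5 0.002 0 0.16 0" --pt "0.5 0.002 0 0.2 0" --pt "0.5 0.002 0 0.22 0" --pt "0.5 0.002 0 0.22 0" --pt "0.5 0.002 0 0.22 0"

```text
time_s: 2.03
ee_pos: [423.7, 3.6, 39.8]
ee_rot: [-179.9, 0.1, 18.3]
force: [0.7, 1.1, 0.2]
gripper_width: 45.8
```

```bash
python3 snap.py 2; python3 go.py 424 5 5 18.5
```

```text
t 2.13 ee [424.9   4.1  40.8] [-180.    -0.    18.4] F [ 0.3 -0.  -0.2] w 45.1
q [-1.000e+00  1.660e+01  1.223e+02  1.000e-01  4.110e+01  7.050e+01]
shift [-0.001, -0.002, 0.072] turn -0.002 rows>= 1.0
```

View pics/c2s.png

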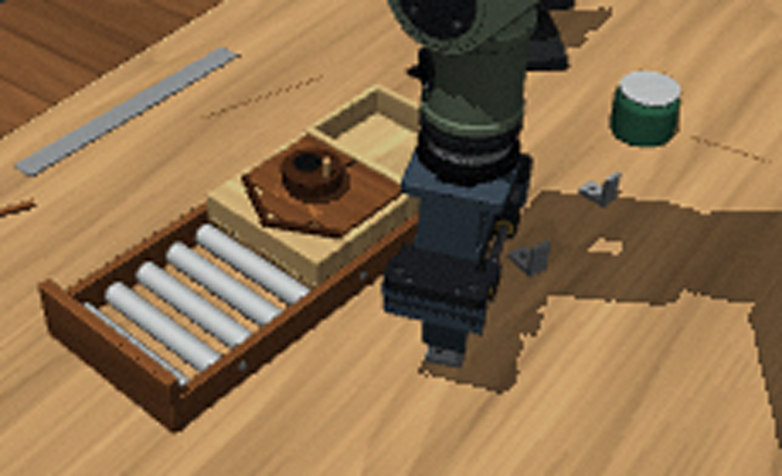

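>>> arm_command --pt "0.5 -0.001 -0.002 0.04 0" --pt "0.5 -0.001 -0.002 0.07 0" --pt "0.5 -0.001 -0.002 0.072 0" --pt "1 -0.001 -0.002 0.072 0" --pt "1 -0.001 -0.002 0.072 0" --pt "1 -0.001 -0.002 0.072 0" --pt "1 -0.001 -0.002 0.072 0" --pt "1 -0.001 -0.002 0.072 0"

```text
time_s: 2.8
ee_pos: [424.8, 4.8, 5.7]
ee_rot: [180.0, -0.1, 18.4]
force: [-0.4, -0.6, 5.0]
gripper_width: 19.2
```

```bash
python3 go.py 424 5 130 18.5
```

```text
t 2.8 ee [424.8   4.8   5.7] [ 1.80e+02 -1.00e-01  1.84e+01] F [-0.4 -0.6  5. ] w 19.2
q [-9.000e-01  2.010e+01  1.246e+02  1.000e-01  3.520e+01  7.060e+01]
shift [-0.001, -0.001, -0.249] turn -0.002 rows>= 3.0
```

>>> arm_command --pt "1 0 0 -0.06 0" --pt "1 0 0 -0.14 0" --pt "1 0 0 -0.22 0" --pt "1 0 0 -0.25 0" --pt "1 0 0 -0.25 0" --pt "1 0 0 -0.25 0"

```text
time_s: 3.3
ee_pos: [424.7, 4.8, 131.3]
ee_rot: [180.0, -0.2, 18.4]
force: [-0.3, 0.1, -1.0]
gripper_width: 19.3
```

```bash
python3 go.py 632 -168 130 -5.3
```

```text
t 3.3 ee [424.7   4.8 131.3] [180.   -0.2  18.4] F [-0.3  0.1 -1. ] w 19.3
q [-9.000e-01  9.200e+00  1.154e+02  1.000e-01  5.510e+01  7.060e+01]
shift [0.284, 0.459, 0.004] turn 0.527 rows>= 7.0
```

>>> arm_command --pt "1 0.284 0.459 0.004 0.527" --pt "1 0.284 0.459 0.004 0.527" --pt "1 0.284 0.459 0.004 0.527" --pt "1 0.284 0.459 0.004 0.527" --pt "1 0.284 0.459 0.004 0.527" --pt "1 0.284 0.459 0.004 0.527" --pt "1 0.284 0.459 0.004 0.527" --pt "1 0.284 0.459 0.004 0.527"

```text
time_s: 3.97
ee_pos: [633.9, -171.1, 126.3]
ee_rot: [-180.0, -0.1, -5.4]
force: [0.3, 0.3, 0.1]
gripper_width: 19.5
```

```bash
python3 snap.py 3; python3 go.py 632 -168 39 -5.3
```

```text
t 4.07 ee [ 630.6 -168.1  126.8] [-1.799e+02  1.000e-01 -5.400e+00] F [ 0.4 -0.4 -1.3] w 19.1
q [-16.   28.7  85.9   0.1  65.5  79.3]
shift [0.003, 0.0, 0.176] turn -0.001 rows>= 3.0
```

View pics/c3s.png

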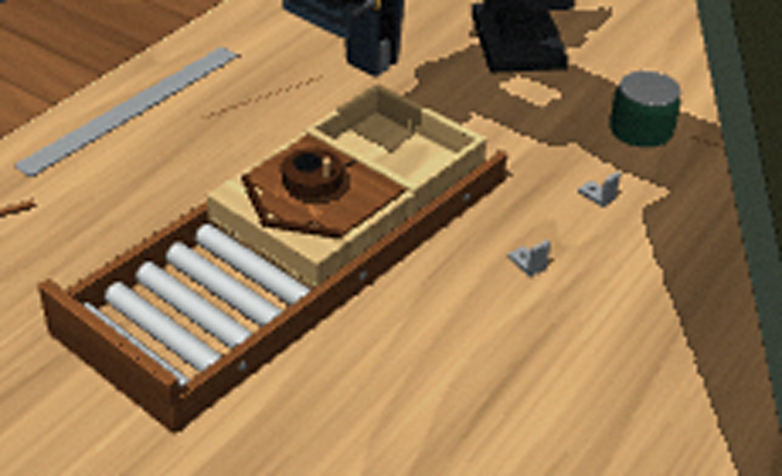

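>>> arm_command --pt "1 0.003 0 0.06 0" --pt "1 0.003 0 0.12 0" --pt "1 0.003 0 0.16 0" --pt "1 0.003 0 0.174 0" --pt "1 0.003 0 0.174 0" --pt "0.5 0.003 0 0.174 0" --pt "0.5 0.003 0 0.174 0" --pt "0.5 0.003 0 0.174 0"

```text
time_s: 4.73
ee_pos: [632.5, -167.9, 41.1]
ee_rot: [-179.9, -0.0, -5.3]
force: [0.8, -0.0, -0.1]
gripper_width: 36.3
```

>>> arm_command --pt "0.5 0 0 -0.08 0" --pt "0.5 0 0 -0.16 0" --pt "0.5 0 0 -0.19 0" --pt "0.5 0 0 -0.19 0"

```text
time_s: 5.07
ee_pos: [635.7, -169.0, 142.6]
ee_rot: [180.0, -0.7, -5.3]
force: [0.8, -0.0, 1.0]
gripper_width: 45.8
```

```bash
python3 snap.py 4; python3 go.py 429 -141 130 -19.5
```

```text
t 5.17 ee [ 632.6 -168.1  137.1] [-1.799e+02 -1.000e-01 -5.300e+00] F [0.3 0.2 0. ] w 45.7
q [-16.   28.3  85.    0.1  66.5  79.3]
shift [-0.411, -0.016, 0.013] turn 0.315 rows>= 5.0
```

View pics/c4s.png

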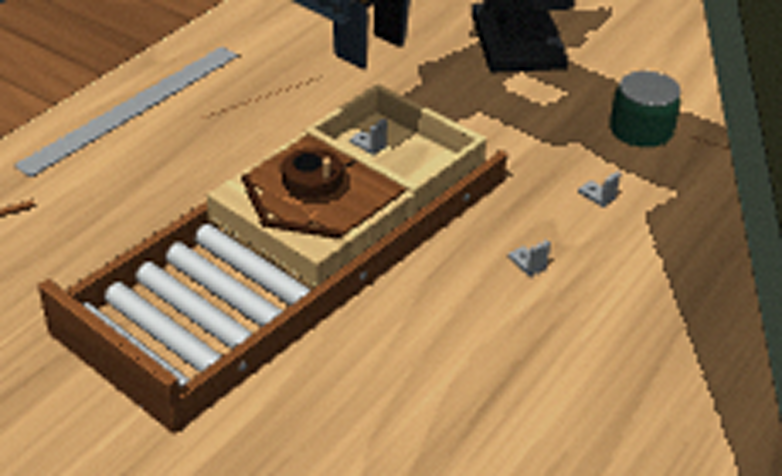

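>>> arm_command --pt "0.5 -0.411 -0.016 0.013 0.315" --pt "0.5 -0.411 -0.016 0.013 0.315" --pt "0.5 -0.411 -0.016 0.013 0.315" --pt "0.5 -0.411 -0.016 0.013 0.315" --pt "0.5 -0.411 -0.016 0.013 0.315" --pt "0.5 -0.411 -0.016 0.013 0.315" --pt "0.5 -0.411 -0.016 0.013 0.315" --pt "0.5 -0.411 -0.016 0.013 0.315"

```text
time_s: 5.83
ee_pos: [429.1, -141.1, 129.7]
ee_rot: [-179.9, -0.1, -19.5]
force: [0.5, 0.4, 1.1]
gripper_width: 45.7
```

```bash
python3 snap.py 5; python3 go.py 429 -141 5 -19.5
```

```text
t 5.93 ee [ 430.1 -141.4  129.9] [-179.9   -0.2  -19.5] F [ 0.4 -1.   0.8] w 45.8
q [-19.7  11.7 112.3   0.2  55.8  89.7]
shift [-0.003, 0.001, 0.25] turn -0.0 rows>= 3.0
```

View pics/c5s.png

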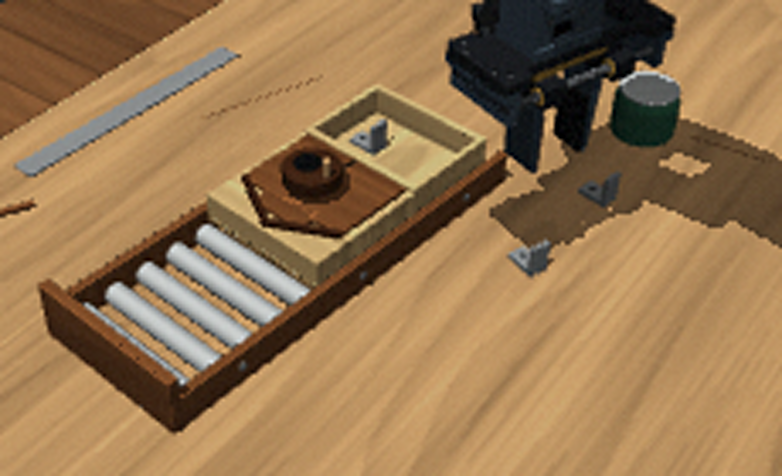

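>>> arm_command --pt "0.5 -0.003 0.001 0.08 0" --pt "0.5 -0.003 0.001 0.16 0" --pt "0.5 -0.003 0.001 0.21 0" --pt "0.5 -0.003 0.001 0.245 0" --pt "0.5 -0.003 0.001 0.25 0" --pt "0.5 -0.003 0.001 0.25 0"

```text
time_s: 6.43
ee_pos: [429.3, -141.1, 3.7]
ee_rot: [-179.9, -0.0, -19.5]
force: [-0.6, 0.7, 0.9]
gripper_width: 45.5
```

>>> arm_command --pt "1 0 0 0 0" --pt "1 0 0 0 0" --pt "1 0 0 0 0" --pt "1 0 0 0 0" --pt "1 0 0 0 0" --pt "1 0 0 0 0"

```text
time_s: 6.93
ee_pos: [430.0, -141.3, 4.6]
ee_rot: [-179.9, -0.1, -19.5]
force: [-0.6, 0.5, 5.7]
gripper_width: 19.7
```

>>> arm_command --pt "1 0 0 -0.06 0" --pt "1 0 0 -0.14 0" --pt "1 0 0 -0.22 0" --pt "1 0 0 -0.25 0" --pt "1 0 0 -0.25 0" --pt "1 0 0 -0.25 0"

```text
time_s: 7.43
ee_pos: [429.7, -141.5, 130.1]
ee_rot: [-179.9, -0.2, -19.5]
force: [0.1, 0.9, -1.1]
gripper_width: 19.2
```

```bash
python3 go.py 594.5 -165 130 -5.3
```

```text
t 7.43 ee [ 429.7 -141.5  130.1] [-179.9   -0.2  -19.5] F [ 0.1  0.9 -1.1] w 19.2
q [-19.8  11.6 112.4   0.2  55.8  89.6]
shift [0.326, -0.066, 0.002] turn -0.315 rows>= 4.0
```

>>> arm_command --pt "1 0.326 -0.066 0.002 -0.315" --pt "1 0.326 -0.066 0.002 -0.315" --pt "1 0.326 -0.066 0.002 -0.315" --pt "1 0.326 -0.066 0.002 -0.315" --pt "1 0.326 -0.066 0.002 -0.315" --pt "1 0.326 -0.066 0.002 -0.315" --pt "1 0.326 -0.066 0.002 -0.315"

```text
time_s: 8.02
ee_pos: [592.4, -164.3, 127.1]
ee_rot: [-179.9, 0.1, -5.3]
force: [-0.9, 0.3, -0.8]
gripper_width: 19.7
```

```bash
python3 snap.py 6; python3 go.py 594.5 -165 39 -5.3
```

```text
t 8.12 ee [ 592.3 -164.4  128.6] [-1.799e+02 -1.000e-01 -5.300e+00] F [-0.5 -0.4 -0.6] w 19.2
q [-16.6  25.4  91.4   0.1  63.1  78.6]
shift [0.004, 0.001, 0.179] turn -0.001 rows>= 3.0
```

View pics/c6s.png

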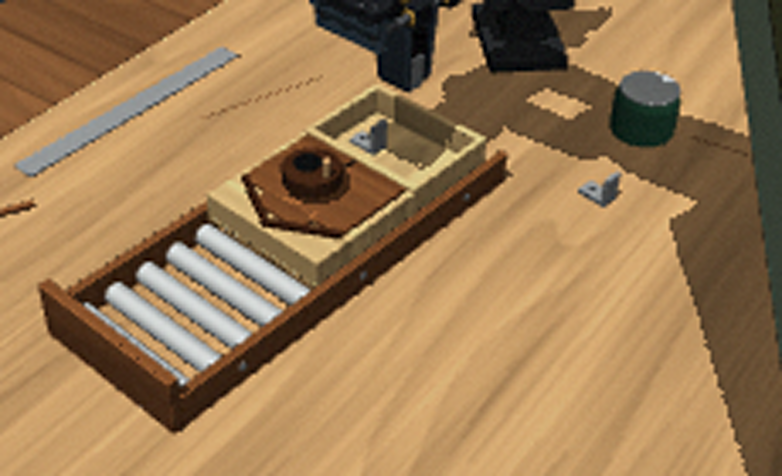

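>>> arm_command --pt "1 0.004 0.001 0.06 0" --pt "1 0.004 0.001 0.12 0" --pt "1 0.004 0.001 0.16 0" --pt "1 0.004 0.001 0.178 0" --pt "1 0.004 0.001 0.178 0" --pt "0.5 0.004 0.001 0.178 0" --pt "0.5 0.004 0.001 0.178 0" --pt "0.5 0.004 0.001 0.178 0"

```text
time_s: 8.78
ee_pos: [595.5, -165.3, 41.6]
ee_rot: [-179.9, -0.3, -5.3]
force: [-0.4, 0.1, -0.4]
gripper_width: 36.9
```

>>> arm_command --pt "0.5 0 0 -0.08 0" --pt "0.5 0 0 -0.16 0" --pt "0.5 0 0 -0.19 0" --pt "0.5 0 0 -0.19 0"

```text
time_s: 9.12
ee_pos: [598.5, -166.4, 143.3]
ee_rot: [179.9, -1.0, -5.3]
force: [0.2, 0.0, 0.4]
gripper_width: 45.8
```

```bash
python3 snap.py 7; python3 go.py 425 -271 130 -7
```

```text
t 9.22 ee [ 595.4 -165.5  138. ] [-180.    -0.4   -5.3] F [ 0.3  0.2 -1.1] w 45.7
q [-16.7  25.   90.6   0.1  64.   78.6]
shift [-0.32, 0.242, 0.014] turn 0.037 rows>= 5.0
```

View pics/c7s.png

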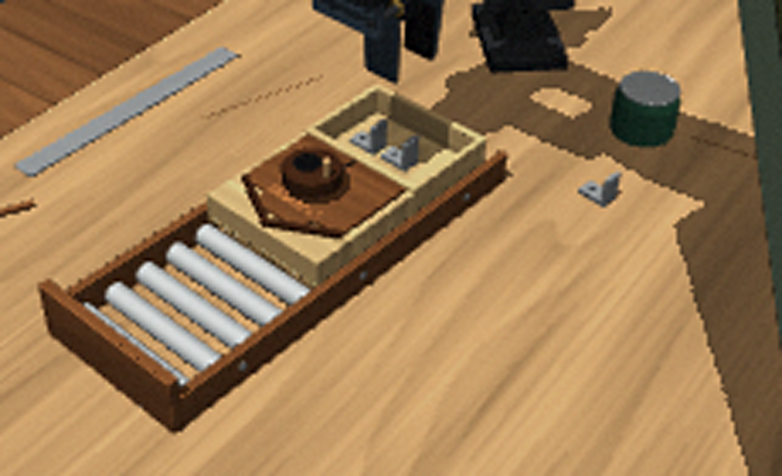

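>>> arm_command --pt "0.5 -0.32 0.242 0.014 0.037" --pt "0.5 -0.32 0.242 0.014 0.037" --pt "0.5 -0.32 0.242 0.014 0.037" --pt "0.5 -0.32 0.242 0.014 0.037" --pt "0.5 -0.32 0.242 0.014 0.037" --pt "0.5 -0.32 0.242 0.014 0.037" --pt "0.5 -0.32 0.242 0.014 0.037" --pt "0.5 -0.32 0.242 0.014 0.037"

```text
time_s: 9.88
ee_pos: [424.9, -270.8, 129.0]
ee_rot: [-179.9, -0.4, -7.0]
force: [-0.1, -0.3, 0.2]
gripper_width: 45.6
```

```bash
python3 snap.py 8; python3 go.py 425 -271 5 -7
```

```text
t 9.98 ee [ 425.8 -270.5  129.3] [-179.9   -0.4   -6.9] F [ 0.1 -0.8  0. ] w 45.8
q [-33.9  16.  106.3   0.3  57.4  62.9]
shift [-0.003, 0.001, 0.249] turn 0.002 rows>= 3.0
```

View pics/c8s.png

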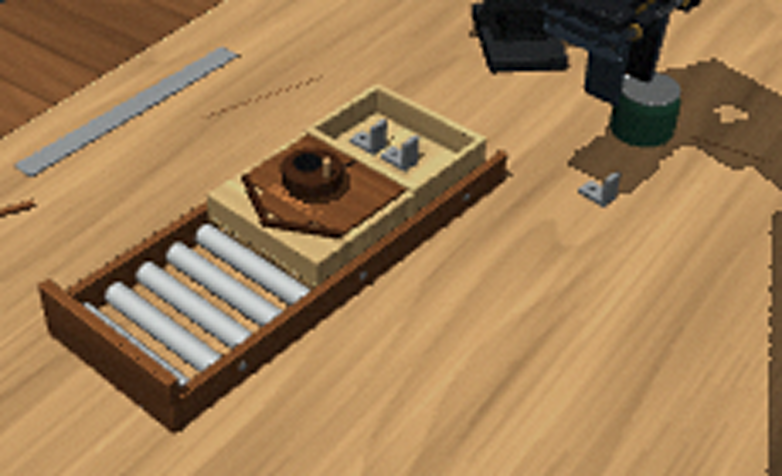

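>>> arm_command --pt "0.5 -0.003 0.001 0.08 0" --pt "0.5 -0.003 0.001 0.16 0" --pt "0.5 -0.003 0.001 0.21 0" --pt "0.5 -0.003 0.001 0.245 0" --pt "0.5 -0.003 0.001 0.249 0" --pt "0.5 -0.003 0.001 0.249 0"

```text
time_s: 10.48
ee_pos: [425.4, -269.8, 3.8]
ee_rot: [-179.8, -0.3, -6.8]
force: [0.5, -1.0, -0.0]
gripper_width: 45.5
```

>>> arm_command --pt "1 0 0 0 0" --pt "1 0 0 0 0" --pt "1 0 0 0 0" --pt "1 0 0 0 0" --pt "1 0 0 0 0" --pt "1 0 0 0 0"

```text
time_s: 10.98
ee_pos: [426.0, -270.1, 4.7]
ee_rot: [-179.9, -0.4, -6.8]
force: [0.4, 1.4, 5.9]
gripper_width: 19.5
```

>>> arm_command --pt "1 0 0 -0.06 0" --pt "1 0 0 -0.14 0" --pt "1 0 0 -0.22 0" --pt "1 0 0 -0.25 0" --pt "1 0 0 -0.25 0" --pt "1 0 0 -0.25 0"

```text
time_s: 11.48
ee_pos: [425.2, -270.4, 130.2]
ee_rot: [-179.9, -0.4, -6.9]
force: [0.8, 0.5, -0.2]
gripper_width: 19.6
```

```bash
python3 snap.py 9; python3 go.py 556 -161.5 130 -5.3
```

```text
t 11.58 ee [ 424.  -269.6  128.2] [-179.8   -0.2   -6.9] F [-1.2  0.3 -0.3] w 19.2
q [-33.9  16.  106.4   0.3  57.4  62.7]
shift [0.236, -0.246, -0.002] turn -0.034 rows>= 5.0
```

View pics/c9s.png

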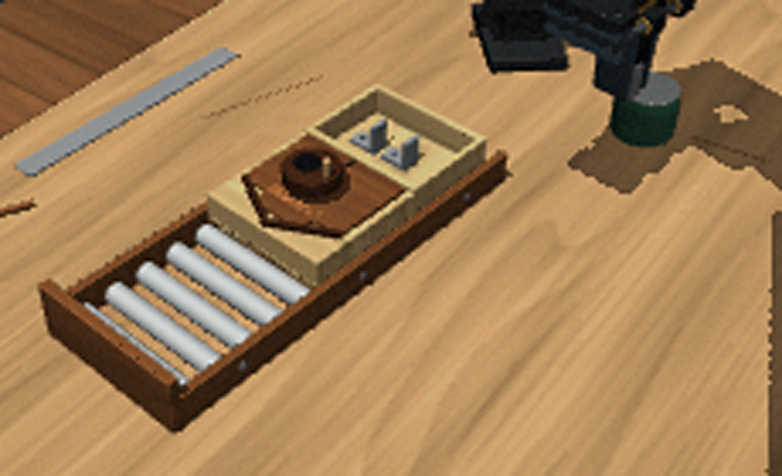

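>>> arm_command --pt "1 0.236 -0.246 -0.002 -0.034" --pt "1 0.236 -0.246 -0.002 -0.034" --pt "1 0.236 -0.246 -0.002 -0.034" --pt "1 0.236 -0.246 -0.002 -0.034" --pt "1 0.236 -0.246 -0.002 -0.034" --pt "1 0.236 -0.246 -0.002 -0.034" --pt "1 0.236 -0.246 -0.002 -0.034" --pt "1 0.236 -0.246 -0.002 -0.034"

```text
time_s: 12.25
ee_pos: [554.1, -162.1, 128.8]
ee_rot: [-179.8, -0.0, -5.4]
force: [-0.2, 0.9, -0.6]
gripper_width: 19.1
```

```bash
python3 snap.py 10; python3 go.py 556 -161.5 39 -5.3
```

```text
t 12.35 ee [ 554.4 -162.5  129.6] [-1.798e+02 -1.000e-01 -5.400e+00] F [-0.8 -0.1 -0.5] w 19.6
q [-17.6  22.2  96.6   0.2  61.1  77.7]
shift [0.003, -0.002, 0.181] turn -0.003 rows>= 3.0
```

View pics/c10s.png

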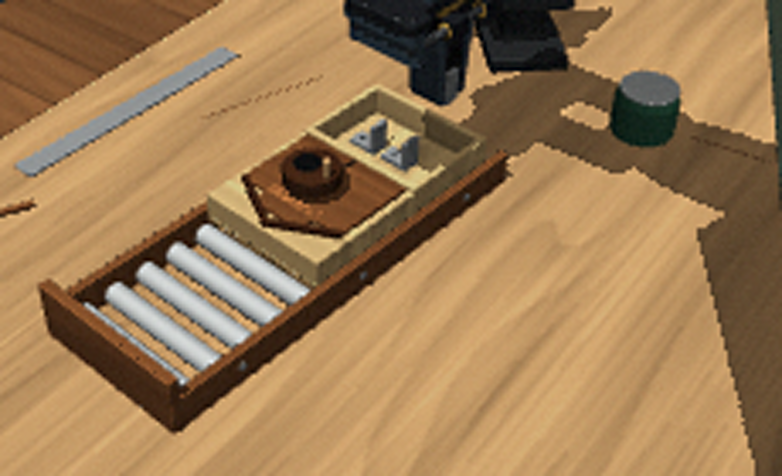

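>>> arm_command --pt "1 0.003 -0.002 0.06 0" --pt "1 0.003 -0.002 0.12 0" --pt "1 0.003 -0.002 0.16 0" --pt "1 0.003 -0.002 0.18 0" --pt "1 0.003 -0.002 0.18 0" --pt "0.5 0.003 -0.002 0.18 0" --pt "0.5 0.003 -0.002 0.18 0" --pt "0.5 0.003 -0.002 0.18 0"

```text
time_s: 13.02
ee_pos: [557.4, -161.9, 41.3]
ee_rot: [-179.8, -0.3, -5.4]
force: [-0.1, -0.1, -0.7]
gripper_width: 36.8
```

>>> arm_command --pt "0.5 0 0 -0.08 0" --pt "0.5 0 0 -0.16 0" --pt "0.5 0 0 -0.22 0" --pt "0.5 0 0 -0.22 0" --pt "0.5 0 0 -0.22 0"

```text
time_s: 13.43
ee_pos: [558.3, -162.6, 154.7]
ee_rot: [-179.9, -0.7, -5.4]
force: [0.3, 0.7, -0.5]
gripper_width: 45.4
```

```bash
python3 snap.py 11; python3 go.py 587 -255 130 84.7;python3 go.py 587 -255 130 -95.3
```

```text
t 13.53 ee [ 556.2 -161.9  151.2] [-179.8   -0.3   -5.4] F [0.1 0.9 0.4] w 45.6
q [-17.5  21.2  94.8   0.2  63.8  77.8]
shift [0.079, 0.18, 0.042] turn -2.003 rows>= 13.0
t 13.53 ee [ 556.2 -161.9  151.2] [-179.8   -0.3   -5.4] F [0.1 0.9 0.4] w 45.6
q [-17.5  21.2  94.8   0.2  63.8  77.8]
shift [0.079, 0.18, 0.042] turn 1.997 rows>= 13.0
```

View pics/c11s.png

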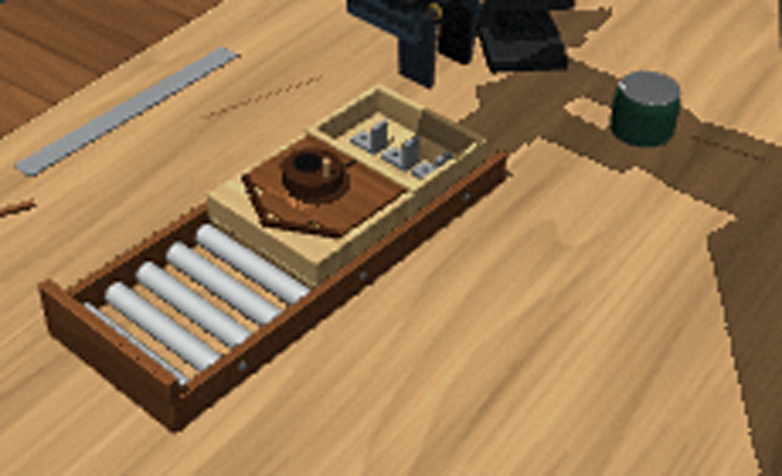

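View pics/top11.png

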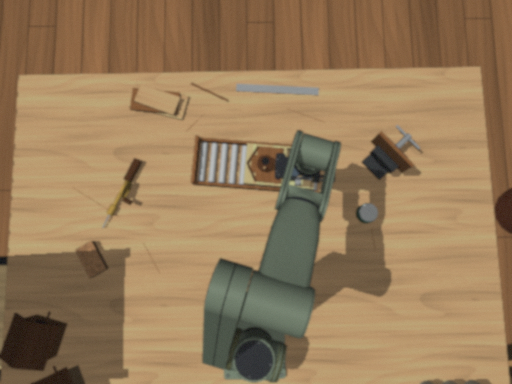

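>>> arm_command --pt "1 0.079 0.19 0.02 -1" --pt "1 0.079 0.19 0.02 -1" --pt "1 0.079 0.19 0.02 -1" --pt "1 0.079 0.19 0.02 -1" --pt "1 0.079 0.19 0.02 -1" --pt "1 0.079 0.19 0.02 -1" --pt "1 0.079 0.19 0.02 -1"

```text
time_s: 14.12
ee_pos: [585.5, -260.0, 138.9]
ee_rot: [-179.9, -0.2, 39.8]
force: [0.2, 0.1, -0.4]
gripper_width: 2.1
```

>>> arm_command --pt "1 0 0 0 -1" --pt "1 0 0 0 -1" --pt "1 0 0 0 -1" --pt "1 0 0 0 -1" --pt "1 0 0 0 -1" --pt "1 0 0 0 -1" --pt "1 0 0 0 -1" --pt "1 0 0 0 -1"

```text
time_s: 14.78
ee_pos: [584.6, -259.6, 136.9]
ee_rot: [-179.9, -0.3, 84.8]
force: [0.4, -0.2, 0.1]
gripper_width: 0.4
```

```bash
python3 snap.py 12; python3 go.py 585 -256 32 84.7
```

```text
t 14.88 ee [ 584.8 -259.7  137.5] [-179.9   -0.3   84.7] F [-0.3  0.8  0.3] w 0.5
q [-25.1  27.2  86.9   0.3  66.  -20. ]
shift [0.006, -0.0, 0.211] turn 0.001 rows>= 3.0
```

View pics/c12s.png

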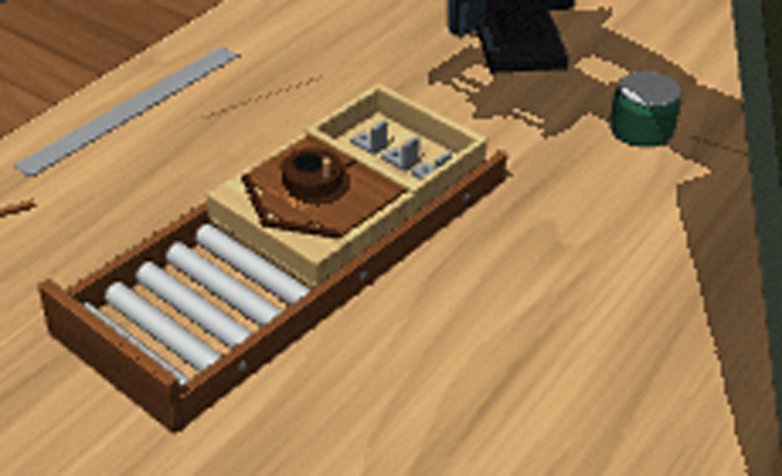

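View pics/c12t.png

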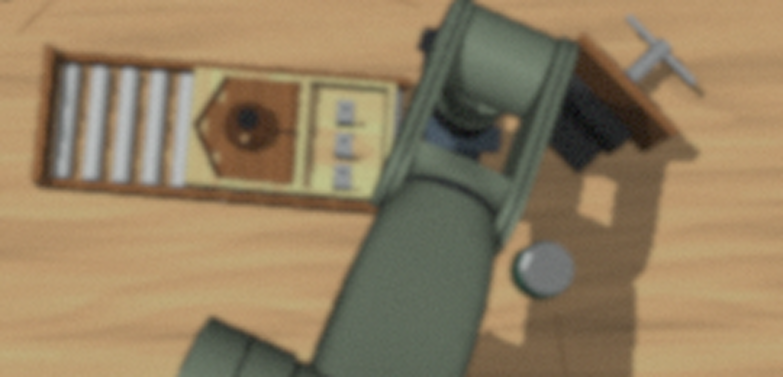

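>>> arm_command --pt "1 0.006 0 0.07 0" --pt "1 0.006 0 0.14 0" --pt "1 0.006 0 0.19 0" --pt "1 0.006 0 0.211 0" --pt "1 0.006 0 0.211 0"

```text
time_s: 15.3
ee_pos: [583.0, -255.2, 28.8]
ee_rot: [-179.6, -0.4, 84.7]
force: [-0.4, -0.1, -1.0]
gripper_width: 0.6
```

```bash
python3 snap.py 13; python3 go.py 586.9 -236 32 84.7;python3 go.py 602.5 -67 32 84.7
```

```text
t 15.4 ee [ 585.7 -256.5   32.6] [-180.    -0.3   84.7] F [ 1.4 -0.6  0.4] w 0.5
q [-24.8  32.8  93.9   0.3  53.4 -19.7]
shift [0.041, -0.001, 0.001] turn 0.0 rows>= 1.0
t 15.4 ee [ 585.7 -256.5   32.6] [-180.    -0.3   84.7] F [ 1.4 -0.6  0.4] w 0.5
q [-24.8  32.8  93.9   0.3  53.4 -19.7]
shift [0.38, -0.001, 0.003] turn 0.0 rows>= 5.0
```

View pics/c13s.png

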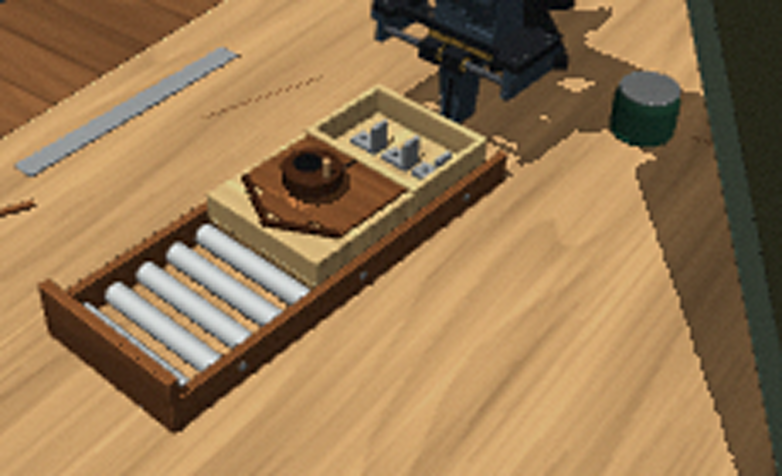

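>>> arm_command --pt "1 0.015 0 0.001 0" --pt "1 0.03 0 0.001 0" --pt "1 0.042 0 0.001 0" --pt "1 0.054 0 0.001 0" --pt "1 0.066 0 0.001 0" --pt "1 0.078 0 0.001 0" --pt "1 0.09 0 0.001 0" --pt "1 0.102 0 0.001 0"

```text
time_s: 16.07
ee_pos: [590.8, -205.2, 32.7]
ee_rot: [180.0, -0.2, 84.7]
force: [0.6, -3.3, 2.8]
gripper_width: 0.4
```

```bash
python3 snap.py 14; python3 go.py 602.5 -67 32 84.7
```

```text
t 16.17 ee [ 589.9 -204.1   32.1] [-179.9   -0.3   84.8] F [-1.1  0.7 -0.5] w 0.4
q [-20.3  31.8  96.1   0.4  52.4 -15.3]
shift [0.275, 0.0, 0.002] turn 0.001 rows>= 4.0
```

View pics/c14s.png

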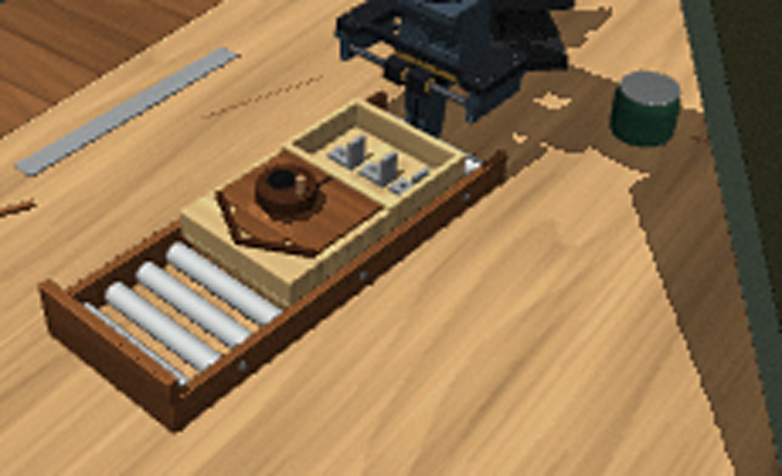

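>>> arm_command --pt "1 0.012 0 0 0" --pt "1 0.024 0 0 0" --pt "1 0.036 0 0 0" --pt "1 0.048 0 0 0" --pt "1 0.06 0 0 0" --pt "1 0.072 0 0 0" --pt "1 0.084 0 0 0" --pt "1 0.096 0 0 0"

```text
time_s: 16.83
ee_pos: [594.1, -155.5, 32.2]
ee_rot: [-179.8, -0.4, 84.8]
force: [-0.1, -2.0, -2.1]
gripper_width: 0.3
```

>>> arm_command --pt "1 0.012 0 0 0" --pt "1 0.024 0 0 0" --pt "1 0.036 0 0 0" --pt "1 0.048 0 0 0" --pt "1 0.06 0 0 0" --pt "1 0.072 0 0 0" --pt "1 0.084 0 0 0" --pt "1 0.096 0 0 0"

```text
time_s: 17.5
ee_pos: [598.6, -107.2, 32.5]
ee_rot: [-179.9, -0.4, 84.8]
force: [1.1, -2.9, -0.7]
gripper_width: 0.4
```

```bash
python3 snap.py 15; python3 go.py 602.5 -67 32 84.7
```

```text
t 17.6 ee [ 598.2 -106.3   32.5] [-179.8   -0.4   84.8] F [0.2 0.2 0.3] w 0.5
q [-11.4  30.5  98.5   0.5  51.3  -6.5]
shift [0.079, 0.001, 0.002] turn 0.002 rows>= 1.0
```

View pics/c15s.png

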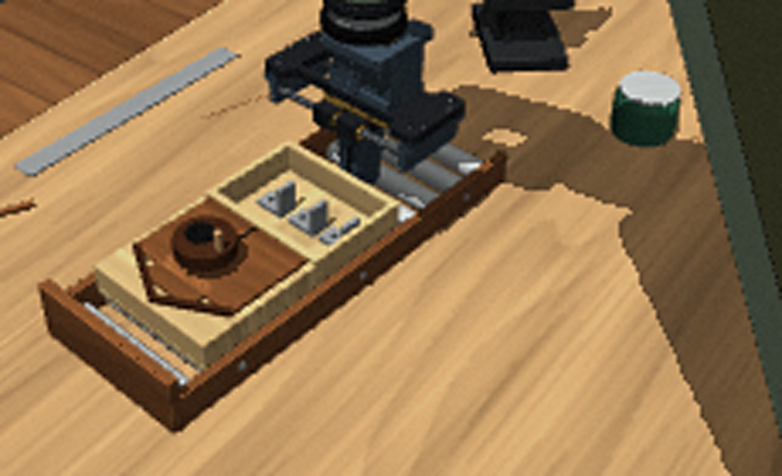

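>>> arm_command --pt "1 0.01 0 0 0" --pt "1 0.018 0 0 0" --pt "1 0.026 0 0 0" --pt "1 0.034 0 0 0" --pt "1 0.042 0 0 0" --pt "1 0.05 0 0 0" --pt "1 0.056 0 0 0" --pt "1 0.06 0 0 0"

```text
time_s: 18.27
ee_pos: [601.0, -75.9, 32.7]
ee_rot: [-179.8, -0.4, 84.8]
force: [1.1, -1.6, -0.6]
gripper_width: 0.4
```

```bash
python3 snap.py 16; python3 go.py 602.5 -67 32 84.7
```

```text
t 18.37 ee [600.8 -75.7  32.8] [-179.8   -0.5   84.8] F [ 0.9 -1.2 -0.4] w 1.0
q [-8.5 30.4 98.7  0.6 51.2 -3.7]
shift [0.018, 0.002, 0.002] turn 0.002 rows>= 1.0
```

View pics/c16s.png

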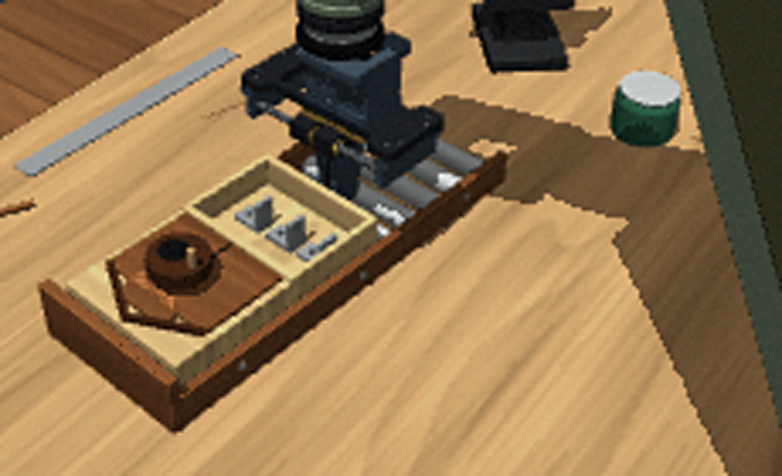

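>>> arm_command --pt "1 0.006 0 0 0" --pt "1 0.011 0 0 0" --pt "1 0.015 0 0 0" --pt "1 0.02 0 0 0" --pt "1 0.022 0 0 0"

```text
time_s: 18.78
ee_pos: [602.2, -68.2, 32.9]
ee_rot: [-179.9, -0.1, 85.0]
force: [0.1, -15.6, -1.8]
gripper_width: 0.3
```

>>> arm_command --pt "1 0.004 0 0 0" --pt "1 0.008 0 0 0"

```text
time_s: 18.95
ee_pos: [603.0, -68.2, 33.1]
ee_rot: [-180.0, 0.3, 85.1]
force: [0.8, -20.6, -2.8]
gripper_width: 0.2
```

```bash
python3 snap.py 17; python3 go.py 602.5 -67 32 84.7
```

```text
t 19.05 ee [603.1 -68.3  33. ] [-180.     0.3   85.1] F [  1.4 -14.8  -2.7] w 0.5
q [-7.4 30.4 98.7 -0.4 51.  -2.2]
shift [0.002, -0.001, 0.002] turn 0.009 rows>= 1.0
```

View pics/c17s.png

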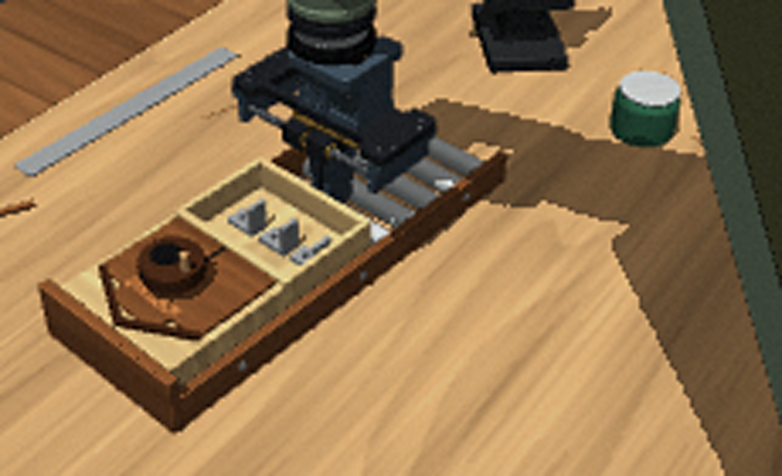

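>>> arm_command --pt "1 -0.01 0 0 0" --pt "1 -0.03 0 0 0" --pt "1 -0.06 0 0 0" --pt "1 -0.06 0 -0.08 0" --pt "1 -0.06 0 -0.16 0" --pt "1 -0.06 0 -0.24 0" --pt "1 -0.06 0 -0.3 0"

```text
time_s: 19.63
ee_pos: [601.3, -98.1, 186.7]
ee_rot: [179.8, 0.3, 85.0]
force: [1.0, 0.3, -0.3]
gripper_width: 0.1
```

>>> arm_command --pt "0 -0.2 0 0 0" --pt "0 -0.2 0 0 0" --pt "0 -0.2 0 0 0" --pt "0 -0.2 0 0 0"

```text
time_s: 19.97
ee_pos: [591.9, -202.2, 187.6]
ee_rot: [179.8, 0.4, 84.8]
force: [-0.8, -0.0, 0.0]
gripper_width: 24.2
```

```bash
python3 snap.py 18
python3 - <<'E'
from h import *
t=cv2.imread("pics/top18.png")[:,:,::-1];s=cv2.imread("pics/side18.png")[:,:,::-1]
crop("top",t,190,130,290,205,"t18a.png",8)
crop("side",s,170,170,270,245,"s18a.png",8)
print(env.state()["ee_pos"])
E
```

```text
t18a.png scale 8 org 190 130
s18a.png scale 8 org 170 170
[ 592.11223331 -198.36220301  187.04329884]
```

View pics/t18a.png

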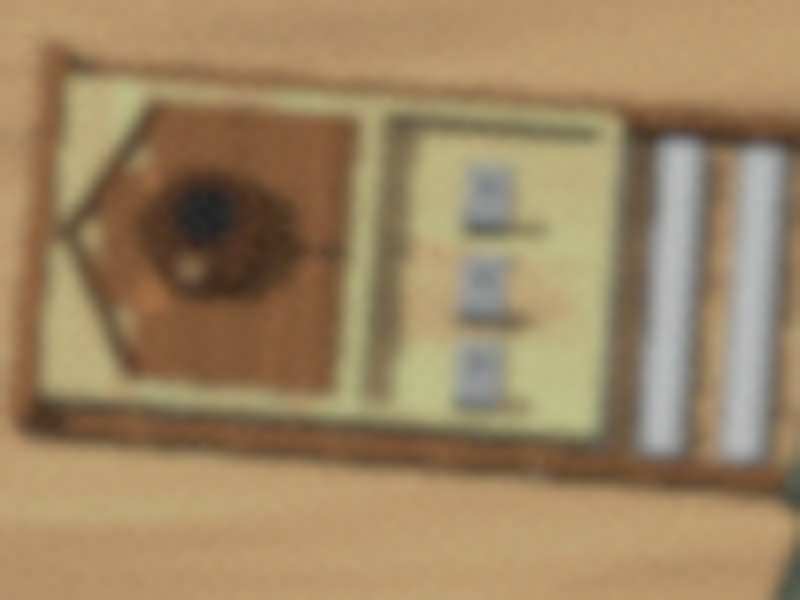

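View pics/s18a.png

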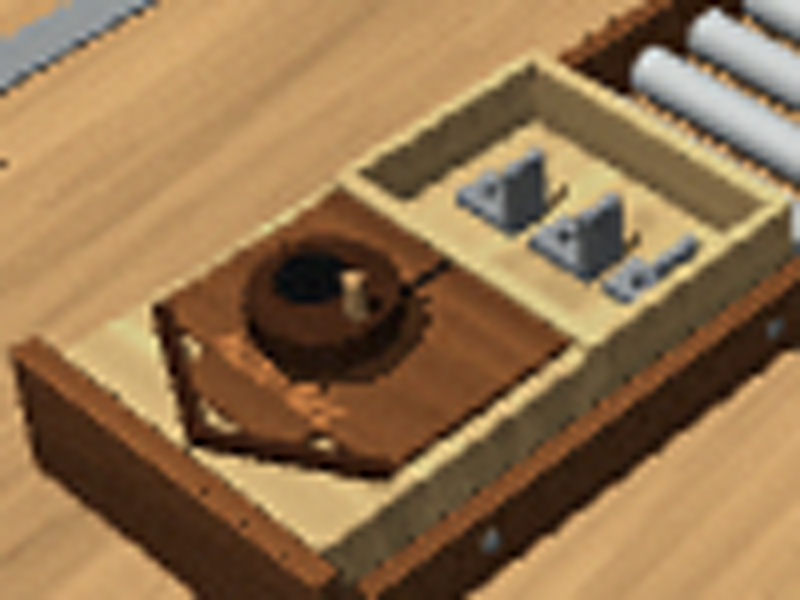

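```bash
cat > meas.py <<'E'
import sys
from h import *
def crate(im,bbox):
    hsv=cv2.cvtColor(im,cv2.COLOR_RGB2HSV)
    x0,y0,x1,y1=bbox
    return hsv
def peg(n,im,c,r):
    # tan bright blob within r px of c
    v=im.astype(float).sum(2)
    return v
E
python3 - <<'E'
from h import *
t=cv2.imread("pics/top18.png")[:,:,::-1];s=cv2.imread("pics/side18.png")[:,:,::-1]
def S(im,u,v): 
    x,y=int(u),int(v);return im[y,x].tolist(),cv2.cvtColor(im[y:y+1,x:x+1],cv2.COLOR_RGB2HSV)[0,0].tolist()
for nm,u,v in(("ply",190+500/8,130+380/8),("ply2",190+80/8,130+110/8),("bench",190+300/8,130+550/8),("bench2",190+300/8,130+20/8),("panel",190+300/8,130+350/8),("peg",190+190/8,130+268/8),("plate",190+240/8,130+270/8)):print(nm,S(t,u,v))
for nm,u,v in(("ply",170+500/8,170+260/8),("bench",170+200/8,170+100/8),("panel",170+450/8,170+350/8),("peg",170+355/8,170+295/8),("pegtop",170+352/8,170+275/8),("plate",170+300/8,170+345/8),("plateside",170+310/8,170+370/8)):print(nm,S(s,u,v))
print(s[200:216,208:222].sum(2))
print(t[155:170,206:222].sum(2))
E
```

```text
ply ([155, 152, 137], [25, 30, 155])
ply2 ([188, 172, 125], [22, 85, 188])
bench ([188, 153, 112], [16, 103, 188])
bench2 ([177, 144, 104], [16, 105, 177])
panel ([132, 90, 55], [14, 149, 132])
peg ([126, 97, 70], [14, 113, 126])
plate ([74, 48, 31], [12, 148, 74])
ply ([198, 167, 112], [19, 111, 198])
bench ([191, 147, 97], [16, 125, 191])
panel ([129, 81, 42], [13, 172, 129])
peg ([108, 85, 53], [17, 130, 108])
pegtop ([189, 147, 97], [16, 124, 189])
plate ([35, 18, 8], [11, 197, 35])
plateside ([40, 22, 9], [13, 198, 40])
[[105 122 136 131 115 132 134 168 223 245 216 207 204 196]
 [ 81  84  89 105 133 119 119 108 127 159 204 233 211 204]
 [ 43  43  56  42  70 122 118 110 108 118 136 255 249 220]
 [ 41  39  40  39  41  65 110 115 119 113 109 154 266 245]
 [ 44  46  43  43 159 464 433 253 115 126 110 116 282 276]
 [ 35  28  53  35  96 399 389 125 120 115 127 127 115 142]
 [ 40  42  48  41  66 263 246 133 124 141 136 123  18  79]
 [ 38  39  59  94 122 270 240 153  52  74 132 120  74 112]
 [131 127 125 127 134 274 230 167  36  70 128  49  51 125]
 [122 137 126 134 134 186 239 219 117 
[... 681 characters left out ...]
 129 124 140 155 161 162 160]
 [255 223 195 182 177 159 164 156 125 140 136 143 157 169 169 151]
 [268 241 206 193 181 177 190 200 186 180 158 154 167 174 164 169]
 [263 262 232 197 175 196 234 256 242 208 180 166 163 166 159 147]
 [272 269 263 214 186 206 255 293 281 231 175 161 162 172 153 143]
 [279 288 285 263 211 203 245 274 263 201 162 145 157 161 152 145]
 [283 306 313 302 252 222 208 215 207 169 146 144 148 142 139 155]
 [295 319 325 322 297 234 215 191 176 168 157 152 147 148 166 173]
 [315 322 335 331 315 275 242 223 211 197 193 214 202 198 205 205]
 [331 325 333 326 306 286 268 256 254 253 250 254 247 252 245 249]
 [364 324 303 290 286 281 265 265 266 267 269 274 271 261 263 264]]
```

Run:
```python
from h import *
from scipy.optimize import least_squares
t=cv2.imread("pics/top18.png")[:,:,::-1];s=cv2.imread("pics/side18.png")[:,:,::-1]
def f8(n,u,v,z): return ray(n,({"top":190,"side":170}[n]+(u+.5)/8-.5,{"top":130,"side":170}[n]+(v+.5)/8-.5),z)[:2]
# crate corners z60
T=[f8("top",u,v,60) for u,v in((622,112),(607,442),(60,70),(38,402))]
print("top corners tailR,tailL,noseR,noseL",np.round(T).tolist())
T=[f8("side",u,v,60) for u,v in((535,55),(790,203))]
print("side tail corners",np.round(T).tolist())
print("divider/panel corners side", [f8("side",u,v,60).round() for u,v in((348,172),(595,350))])
print("side panel flat edge ends z65",[f8("side",u,v,65).round() for u,v in((340,185),(580,345))])
print("top panel flat edge ends z65",[f8("top",u,v,65).round() for u,v in((356,112),(338,390))])
print("pencil: top",f8("top",325,252,65),f8("top",345,252,65),"side",f8("side",412,290,65),f8("side",450,262,65))
pts=np.array([f8("side",u,v,88) for u,v in((245,300),(250,275),(270,252),(300,240),(330,236),(370,242),(395,260),(408,290))])
r=least_squares(lambda p:np.hypot(*(pts-p).T)-28,pts.mean(0));print("plate side",r.x,r.fun.round(1))
pts=np.array([f8("top",u,v,88) for u,v in((142,235),(150,205),(175,180),(205,170),(245,175),(275,195),(297,235),(290,270),(150,265),(265,292))])
r=least_squares(lambda p:np.hypot(*(pts-p).T)-28,pts.mean(0));print("plate top",r.x,r.fun.round(1))
# peg
g=t.astype(float).sum(2)[160:167,211:217]-170; g=g.clip(0);g[5:, :2]=0;g[6:]=0
yy,xx=np.mgrid[160:167,211:217];c=((g*xx).sum()/g.sum(),(g*yy).sum()/g.sum());print("pegtop px",c,ray("top",c,100),ray("top",c,106))
g=s.astype(float).sum(2)[204:206,211:217]-100;g=g.clip(0);yy,xx=np.mgrid[204:206,211:217];c=((g*xx).sum()/g.sum(),(g*yy).sum()/g.sum());print("side",c,ray("side",c,106))
```

```text
top corners tailR,tailL,noseR,noseL [[679.0, -58.0], [536.0, -48.0], [702.0, 185.0], [557.0, 194.0]]
side tail corners [[675.0, -54.0], [540.0, -42.0]]
divider/panel corners side [array([685.,  45.]), array([548.,  65.])]
side panel flat edge ends z65 [array([678.,  57.]), array([551.,  70.])]
top panel flat edge ends z65 [array([680.,  57.]), array([559.,  66.])]
pencil: top [619.15425996  70.6274917 ] [618.99414118  62.07658218] side [617.45184059  84.58389869] [616.46780046  64.81920724]
plate side [624.27976585 120.18395299] [-0.   0.1  0.8  0.1 -0.3 -0.1 -0.5  1.1]
plate top [622.16479258 114.07630301] [4.4 4.1 2.6 1.1 0.4 1.4 5.  5.5 3.4 3.1]
pegtop px (np.float64(213.16912972085385), np.float64(163.0311986863711)) [606.34290142 125.69649047 100.        ] [605.13558479 125.15144649 106.        ]
side (np.float64(213.65767501605652), np.float64(204.40655105973025)) [605.36026948 124.43465537 106.        ]
```

```bash
python3 go.py 623.3 120.5 150 174.8
```

```text
t 20.07 ee [ 592.1 -198.4  187. ] [179.9   0.2  84.9] F [-0.5  1.3  0.1] w 32.5
q [-19.5  23.6  85.4  -0.2  70.8 -14.4]
shift [0.641, 0.006, 0.072] turn -1.997 rows>= 13.0
```

>>> arm_command --pt "0.15 0.641 0.006 0.04 -1" --pt "0.15 0.641 0.006 0.04 -1" --pt "0.15 0.641 0.006 0.04 -1" --pt "0.15 0.641 0.006 0.04 -1" --pt "0.15 0.641 0.006 0.04 -1" --pt "0.15 0.641 0.006 0.04 -1" --pt "0.15 0.641 0.006 0.04 -1" --pt "0.15 0.641 0.006 0.04 -1"

```text
time_s: 20.73
ee_pos: [622.4, 125.7, 165.4]
ee_rot: [-180.0, 0.1, 130.2]
force: [0.2, -0.9, -0.2]
gripper_width: 77.5
```

```bash
python3 go.py 623.3 120.5 150 174.8
```

```text
t 20.73 ee [622.4 125.7 165.4] [-1.800e+02  1.000e-01  1.302e+02] F [ 0.2 -0.9 -0.2] w 77.5
q [ 10.4  25.5  85.6  -0.1  68.9 -29.7]
shift [-0.009, -0.005, 0.031] turn -0.991 rows>= 7.0
```

>>> arm_command --pt "0.15 -0.009 -0.005 0.08 -0.991" --pt "0.15 -0.009 -0.005 0.08 -0.991" --pt "0.15 -0.009 -0.005 0.08 -0.991" --pt "0.15 -0.009 -0.005 0.08 -0.991" --pt "0.15 -0.009 -0.005 0.08 -0.991" --pt "0.15 -0.009 -0.005 0.08 -0.991" --pt "0.15 -0.009 -0.005 0.08 -0.991" --pt "0.15 -0.009 -0.005 0.08 -0.991"

```text
time_s: 21.4
ee_pos: [622.6, 122.0, 125.2]
ee_rot: [-179.9, -0.0, 174.9]
force: [0.1, -0.4, 0.2]
gripper_width: 77.3
```

```bash
python3 snap.py 19; python3 go.py 623.3 120.5 75 174.8
```

```text
t 21.5 ee [622.8 121.6 125.2] [-179.9    0.   174.8] F [ 0.5  0.2 -1.1] w 77.5
q [ 10.1  27.2  88.8  -0.1  64.  -74.7]
shift [-0.001, -0.002, 0.1] turn 0.0 rows>= 2.0
```

View pics/c19s.png

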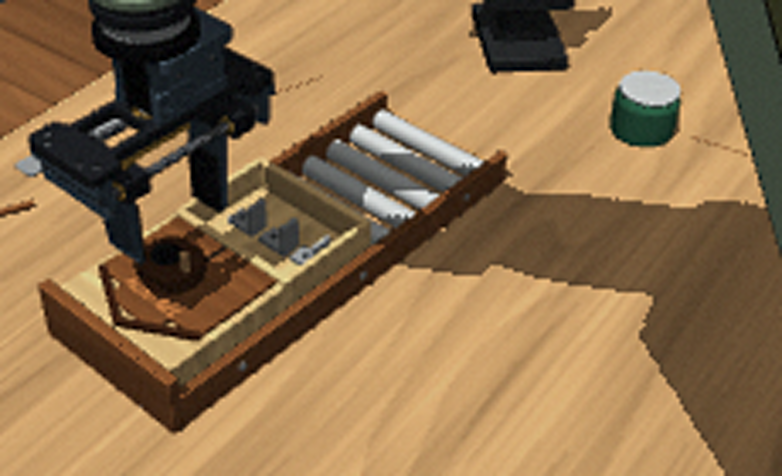

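Descend around the plate, then close lightly.

>>> arm_command --pt "0.15 -0.001 -0.002 0.04 0" --pt "0.15 -0.001 -0.002 0.08 0" --pt "0.15 -0.001 -0.002 0.098 0" --pt "0.15 -0.001 -0.002 0.1 0" --pt "0.15 -0.001 -0.002 0.1 0"

```text
time_s: 21.92
ee_pos: [623.0, 120.7, 74.9]
ee_rot: [-179.9, -0.0, 174.8]
force: [0.7, 0.0, 0.2]
gripper_width: 77.5
```

>>> arm_command --pt "0.3 0 0 0 0" --pt "0.35 0 0 0 0" --pt "0.4 0 0 0 0" --pt "0.5 0 0 0 0" --pt "0.6 0 0 0 0" --pt "1 0 0 0 0" --pt "1 0 0 0 0" --pt "1 0 0 0 0" --squeeze 6

```text
time_s: 22.58
ee_pos: [623.5, 120.2, 75.7]
ee_rot: [-179.9, 0.0, 174.8]
force: [-0.2, -4.5, 5.4]
gripper_width: 55.7
```

```bash
python3 snap.py 20; python3 go.py 623.3 120.5 75 174.8
```

```text
t 22.68 ee [623.5 120.3  75.7] [-179.9    0.   174.8] F [-0.8 -3.   5.2] w 55.7
q [ 10.   29.8  92.1  -0.2  58.  -74.8]
shift [0.0, 0.0, 0.001] turn 0.0 rows>= 1.0
```

View pics/c20s.png

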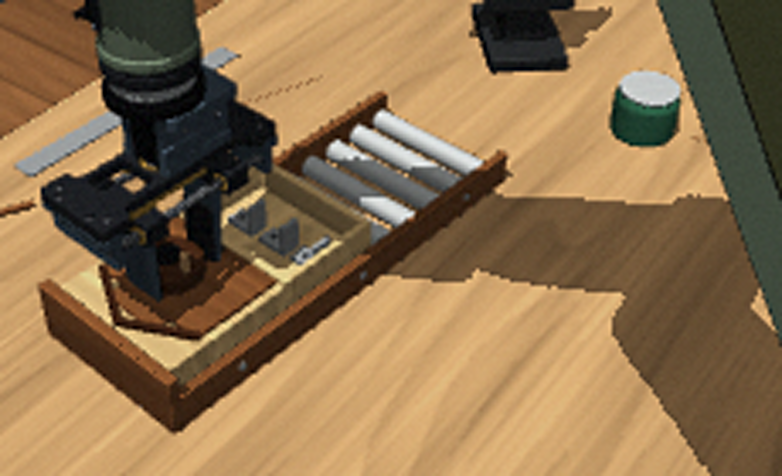

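>>> arm_command --pt "1 0 0 0 0" --pt "1 0 0 0 0.1" --pt "1 0 0 0 0.25" --pt "1 0 0 0.001 0.4" --pt "1 0 0 0.001 0.55" --pt "1 0 0 0.001 0.7" --pt "1 0 0 0.001 0.85" --pt "1 0 0 0.001 1" --squeeze 20

```text
time_s: 23.35
ee_pos: [624.9, 121.5, 75.2]
ee_rot: [179.8, 0.1, 129.5]
force: [3.6, 0.5, 0.2]
gripper_width: 55.2
```

```bash
python3 snap.py 21; python3 go.py 623.3 120.5 75 129.8
```

```text
t 23.45 ee [624.9 121.3  75.2] [1.799e+02 1.000e-01 1.298e+02] F [3.9 0.3 0.3] w 55.0
q [ 10.   29.9  92.1  -0.1  57.8 -29.8]
shift [0.001, -0.003, 0.0] turn 0.0 rows>= 1.0
```

View pics/c21s.png

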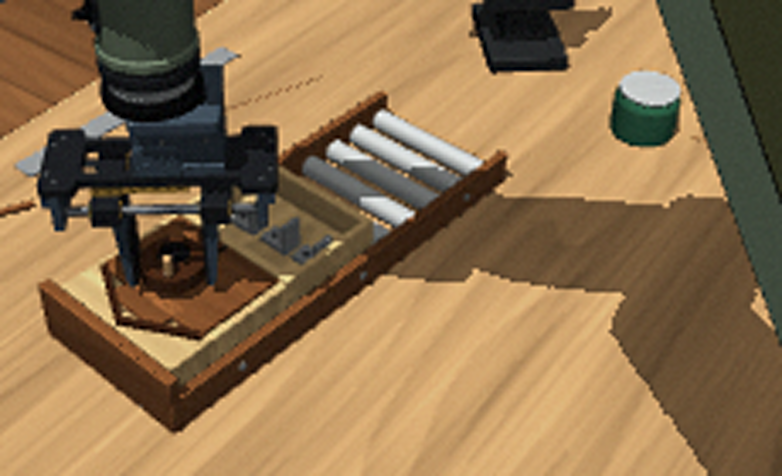

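>>> arm_command --pt "1 0 0 0 0.15" --pt "1 0 0 0 0.3" --pt "1 0 0 0.001 0.45" --pt "1 0 0 0.001 0.6" --pt "1 0 0 0.001 0.75" --pt "1 0 0 0.001 0.9" --pt "1 0 0 0.002 1" --pt "1 0 0 0.002 1"

```text
time_s: 24.12
ee_pos: [626.9, 122.0, 74.4]
ee_rot: [179.6, -0.1, 84.8]
force: [5.1, 1.3, -0.1]
gripper_width: 55.0
```

>>> arm_command --pt "1 0 0 0 0.15" --pt "1 0 0 0 0.3" --pt "1 0 0 0.001 0.45" --pt "1 0 0 0.001 0.6" --pt "1 0 0 0.001 0.75" --pt "1 0 0 0.001 0.9" --pt "1 0 0 0.002 1" --pt "1 0 0 0.002 1"

```text
time_s: 24.78
ee_pos: [629.2, 121.6, 73.7]
ee_rot: [179.6, -0.6, 39.9]
force: [6.1, -3.2, -1.2]
gripper_width: 54.9
```

```bash
python3 snap.py 22; python3 go.py 623.3 120.5 75 39.8
```

```text
t 24.88 ee [629.2 121.6  73.7] [179.6  -0.6  40. ] F [ 6.4 -2.3 -0. ] w 55.1
q [10.  30.1 92.  -0.1 57.2 60. ]
shift [-0.01, -0.006, -0.003] turn 0.005 rows>= 1.0
```

View pics/c22s.png

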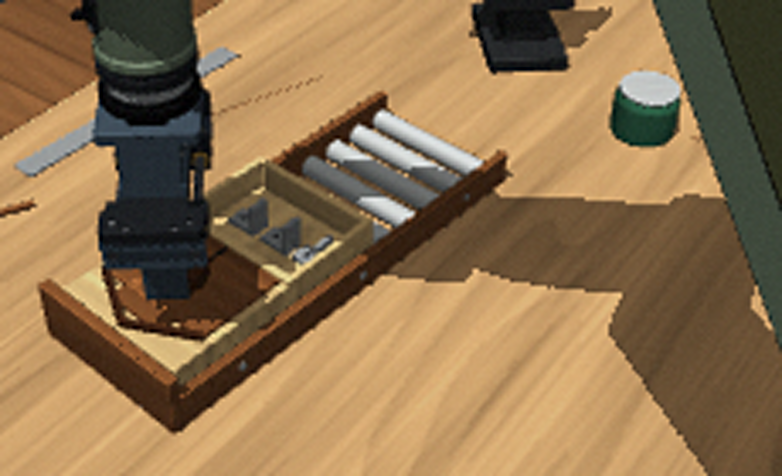

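>>> arm_command --pt "0.15 0 0 0 0" --pt "0.15 0 0 0 0" --pt "0.15 0 0 0 0" --pt "0.15 0 0 -0.06 0" --pt "0.15 0 0 -0.14 0" --pt "0.15 0 0 -0.22 0" --pt "0.15 0 0 -0.3 0" --pt "0.15 0 0 -0.3 0"

```text
time_s: 25.55
ee_pos: [630.7, 122.5, 233.0]
ee_rot: [179.1, -1.4, 40.1]
force: [0.6, 0.9, 0.8]
gripper_width: 77.8
```

>>> arm_command --pt "0.15 -0.25 0.2 -0.05 0" --pt "0.15 -0.25 0.2 -0.05 0" --pt "0.15 -0.25 0.2 -0.05 0" --pt "0.15 -0.25 0.2 -0.05 0" --pt "0.15 -0.25 0.2 -0.05 0"

```text
time_s: 25.97
ee_pos: [597.8, -40.1, 257.8]
ee_rot: [179.0, -1.3, 39.9]
force: [-0.4, -0.6, 0.2]
gripper_width: 77.2
```

```bash
python3 snap.py 23
python3 - <<'E'
from h import *
t=cv2.imread("pics/top23.png")[:,:,::-1];s=cv2.imread("pics/side23.png")[:,:,::-1]
crop("top",t,190,130,290,205,"t23a.png",8)
crop("side",s,170,170,270,245,"s23a.png",8)
print(env.state()["ee_pos"])
E
```

```text
t23a.png scale 8 org 190 130
s23a.png scale 8 org 170 170
[598.26414978 -35.39769964 256.40736022]
```

View pics/t23a.png

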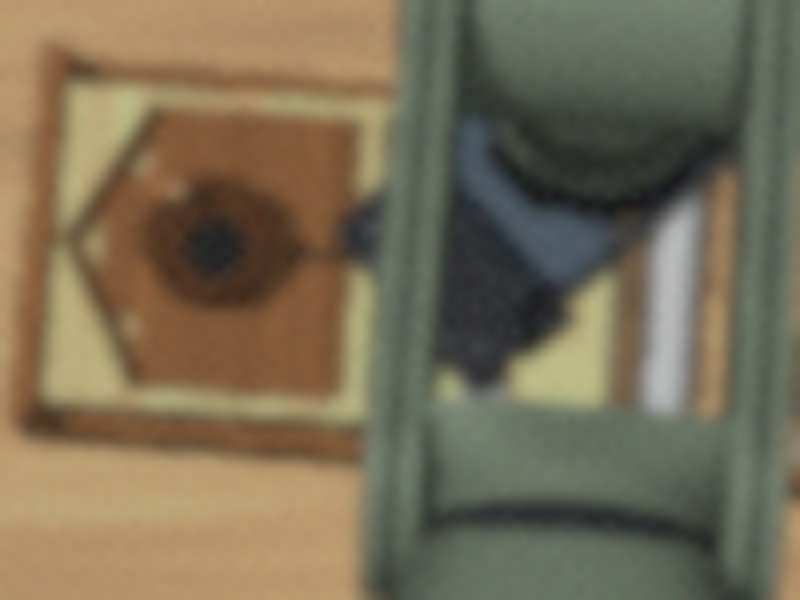

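View pics/s23a.png

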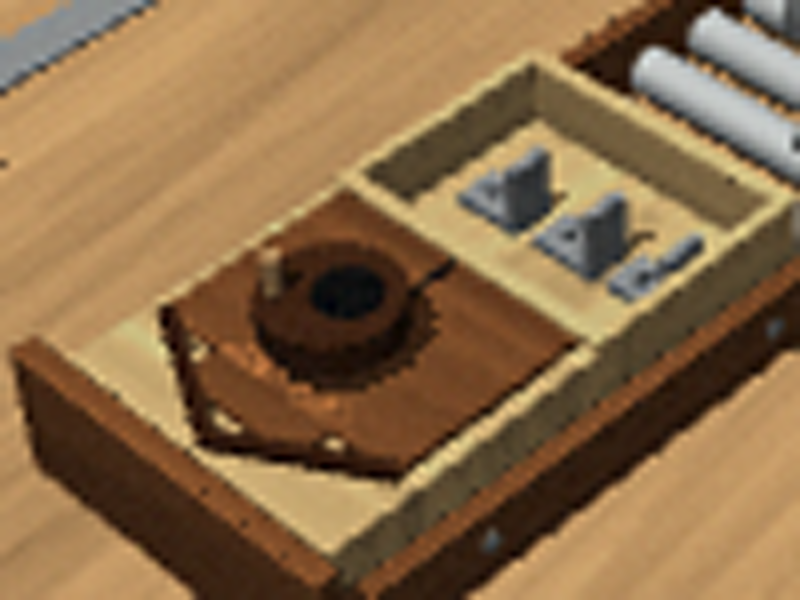

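```bash
cat > m2.py <<'E'
import sys
from h import *
from scipy.optimize import least_squares
k,ztop=sys.argv[1],float(sys.argv[2]); rim=eval(sys.argv[3]); pegt=eval(sys.argv[4]); pegs=eval(sys.argv[5]); corners=eval(sys.argv[6])
def f8(n,u,v,z): return ray(n,({"top":190,"side":170}[n]+(u+.5)/8-.5,{"top":130,"side":170}[n]+(v+.5)/8-.5),z)[:2]
pts=np.array([f8("side",u,v,ztop) for u,v in rim])
r=least_squares(lambda p:np.hypot(*(pts-p).T)-28,pts.mean(0));print("plate side",r.x.round(1),r.fun.round(1))
c=r.x
pt=f8("top",*pegt,ztop+18);ps=f8("side",*pegs,ztop+18)
th=np.radians(5.2);po=-np.array([np.sin(th),np.cos(th)]);mx=-np.array([np.cos(th),-np.sin(th)])
for nm,p in(("top",pt),("side",ps)):
    d=p-c;print("peg",nm,p.round(1),"r",np.hypot(*d).round(1),"ang",(np.arctan2(d@mx,d@po)%(2*np.pi)).round(3))
print("corners top z60",[f8("top",u,v,60).round(1).tolist() for u,v in corners])
E
python3 - <<'E'
import cv2
t=cv2.imread("pics/top23.png").astype(int).sum(2);s=cv2.imread("pics/side23.png").astype(int).sum(2)
print(t[149:159,205:220]);print(s[199:210,198:210])
E
python3 m2.py 23 85.2 "[(252,305),(257,282),(275,262),(345,240),(375,245),(400,262),(413,290)]" "(178,189)" "(271,254)" "[(62,80),(40,402)]"
```

```text
[[281 247 298 330 321 295 282 277 273 277 279 279 275 273 269]
 [252 275 335 355 335 298 275 278 268 268 264 273 275 264 260]
 [229 287 340 349 327 290 290 276 260 246 243 234 248 245 244]
 [237 272 308 324 314 312 310 292 248 218 207 203 197 210 212]
 [249 276 286 298 314 316 332 307 252 186 160 166 165 183 189]
 [266 265 280 274 283 280 305 276 220 165 142 153 174 176 172]
 [268 262 264 255 230 223 212 209 178 151 147 143 158 165 182]
 [271 269 256 237 201 184 180 174 165 166 145 159 158 168 167]
 [268 272 247 213 185 183 171 159 166 149 136 137 134 144 163]
 [269 245 228 197 181 179 178 151 156 141 134 127 113 132 146]]
[[417 416 406 427 479 366 247 229 229 233 220 233]
 [406 398 452 491 360 184 228 222 232 228 196 167]
 [435 455 335 240 313 413 429 230 181 135 121 108]
 [465 340 205 198 295 369 317 111 113 117 119 115]
 [231 224 207 201 203 240 198  97 111 108 121 115]
 [224 226 225 215 201 237 201  73  46  55 129 101]
 [230 232 238 227 135 233 199  89  50 118 110  57]
 [232 244 231 194 110 251 207 112 104 116  97  38]
 [231 229 240 147  96 129  94 110 106 108  83  33]
 [220 219 241 162 109 118 110 115 121 110 115  59]
 [230 224 226 120 112 114 119 121 109 125 124 123]]
plate side [622.7 118.3] [ 0.3 -0.1 -0.4  0.2  0.4 -0.4  0. ]
peg top [639.3 129.8] r 20.2 ang 4.018
peg side [638.9 130. ] r 20.0 ang 3.997
corners top z60 [[698.0, 183.7], [557.3, 193.1]]
```

```bash
python3 go.py 625.5 118.5 150 174.8
```

```text
t 26.07 ee [598.3 -35.4 256.4] [179.2  -1.4  40. ] F [-0.4  1.  -0.2] w 77.6
q [-4.7 18.4 83.4  0.4 76.7 45.2]
shift [0.234, -0.204, 0.216] turn -2.996 rows>= 19.0
```

>>> arm_command --pt "0.15 0.234 -0.204 0.1 -1" --pt "0.15 0.234 -0.204 0.1 -1" --pt "0.15 0.234 -0.204 0.1 -1" --pt "0.15 0.234 -0.204 0.1 -1" --pt "0.15 0.234 -0.204 0.1 -1" --pt "0.15 0.234 -0.204 0.1 -1" --pt "0.15 0.234 -0.204 0.1 -1"

```text
time_s: 26.65
ee_pos: [622.7, 121.3, 206.1]
ee_rot: [178.6, -0.4, 85.5]
force: [0.4, 0.6, -0.1]
gripper_width: 77.4
```

>>> arm_command --pt "0.15 0 0 0 -1" --pt "0.15 0 0 0 -1" --pt "0.15 0 0 0 -1" --pt "0.15 0 0 0 -1" --pt "0.15 0 0 0 -1" --pt "0.15 0 0 0 -1" --pt "0.15 0 0 0 -1"

```text
time_s: 27.23
ee_pos: [621.9, 123.3, 205.1]
ee_rot: [178.8, 0.6, 131.0]
force: [0.1, -1.0, -0.6]
gripper_width: 77.6
```

```bash
python3 go.py 625.5 118.5 130 174.8
```

```text
t 27.23 ee [621.9 123.3 205.1] [178.8   0.6 131. ] F [ 0.1 -1.  -0.6] w 77.6
q [ 10.1  23.3  83.3   0.1  72.1 -30.9]
shift [-0.01, -0.004, 0.15] turn -0.974 rows>= 7.0
```

>>> arm_command --pt "0.15 -0.01 -0.004 0.15 -0.974" --pt "0.15 -0.01 -0.004 0.15 -0.974" --pt "0.15 -0.01 -0.004 0.15 -0.974" --pt "0.15 -0.01 -0.004 0.15 -0.974" --pt "0.15 -0.01 -0.004 0.15 -0.974" --pt "0.15 -0.01 -0.004 0.15 -0.974" --pt "0.15 -0.01 -0.004 0.15 -0.974" --pt "0.15 -0.01 -0.004 0.15 -0.974"

```text
time_s: 27.9
ee_pos: [624.8, 120.1, 129.3]
ee_rot: [179.5, 1.2, 174.8]
force: [-0.3, 0.8, -0.3]
gripper_width: 77.7
```

```bash
python3 go.py 625.5 118.5 73 174.8
```

```text
t 27.9 ee [624.8 120.1 129.3] [179.5   1.2 174.8] F [-0.3  0.8 -0.3] w 77.7
q [  9.8  26.6  89.3   0.2  62.9 -75.1]
shift [0.001, -0.004, 0.113] turn -0.0 rows>= 2.0
```

>>> arm_command --pt "0.15 0.001 -0.004 0.05 0" --pt "0.15 0.001 -0.004 0.09 0" --pt "0.15 0.001 -0.004 0.112 0" --pt "0.15 0.001 -0.004 0.113 0" --pt "0.15 0.001 -0.004 0.113 0"

```text
time_s: 28.32
ee_pos: [625.0, 118.8, 72.4]
ee_rot: [179.6, 1.1, 174.7]
force: [0.5, 0.8, 0.8]
gripper_width: 77.3
```

>>> arm_command --pt "0.3 0 0 0 0" --pt "0.35 0 0 0 0" --pt "0.4 0 0 0 0" --pt "0.5 0 0 0 0" --pt "0.6 0 0 0 0" --pt "1 0 0 0 0" --pt "1 0 0 0 0" --pt "1 0 0 0 0" --squeeze 6

```text
time_s: 28.98
ee_pos: [625.6, 118.8, 73.3]
ee_rot: [179.5, 1.2, 174.7]
force: [-0.1, -0.5, 4.9]
gripper_width: 55.5
```

```bash
python3 snap.py 24; python3 go.py 625.5 118.5 73 174.8
```

```text
t 29.08 ee [625.6 118.8  73.2] [179.5   1.2 174.7] F [-1.5 -0.3  5.8] w 55.5
q [  9.6  29.5  93.1   0.2  56.1 -75.2]
shift [0.0, -0.001, 0.0] turn -0.001 rows>= 1.0
```

View pics/c24s.png

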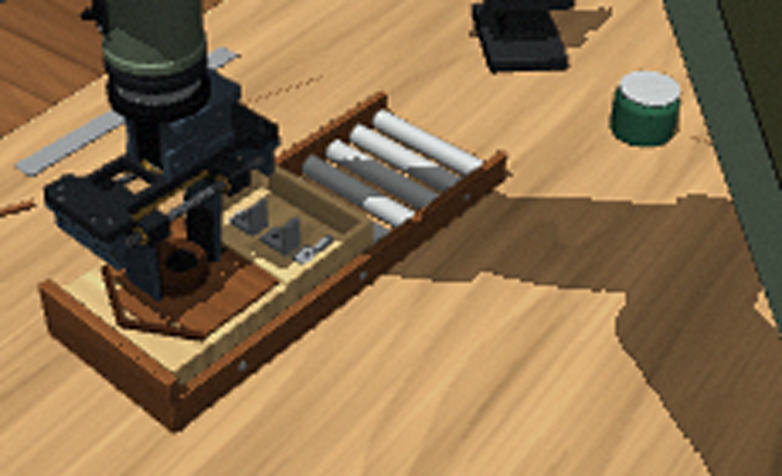

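Turn 45° twice, then check.

>>> arm_command --pt "1 0 0 0 0" --pt "1 0 0 0 0.1" --pt "1 0 0 0 0.25" --pt "1 0 0 0.001 0.4" --pt "1 0 0 0.001 0.55" --pt "1 0 0 0.001 0.7" --pt "1 0 0 0.001 0.85" --pt "1 0 0 0.001 1" --squeeze 20

```text
time_s: 29.75
ee_pos: [625.6, 118.9, 72.6]
ee_rot: [178.8, 0.5, 129.4]
force: [0.0, 0.0, 1.5]
gripper_width: 55.4
```

>>> arm_command --pt "1 0 0 0 0.15" --pt "1 0 0 0 0.3" --pt "1 0 0 0.001 0.45" --pt "1 0 0 0.001 0.6" --pt "1 0 0 0.001 0.75" --pt "1 0 0 0.001 0.9" --pt "1 0 0 0.002 1" --pt "1 0 0 0.002 1"

```text
time_s: 30.42
ee_pos: [625.8, 119.1, 71.8]
ee_rot: [178.8, -0.5, 84.3]
force: [-0.0, 0.6, 4.0]
gripper_width: 55.3
```

```bash
python3 snap.py 25; python3 go.py 625.5 118.5 73 44.5
python3 - <<'E'
import cv2
s=cv2.imread("pics/side25.png");cv2.imwrite("pics/s25a.png",cv2.resize(s[170:245,170:270],None,fx=8,fy=8,interpolation=cv2.INTER_CUBIC))
E
```

```text
t 30.52 ee [625.8 119.1  71.8] [178.8  -0.5  84.5] F [0.3 0.5 3.9] w 55.3
q [ 9.7 29.6 93.2  0.2 55.9 15. ]
shift [-0.001, -0.0, -0.002] turn 0.89 rows>= 6.0
```

View pics/s25a.png

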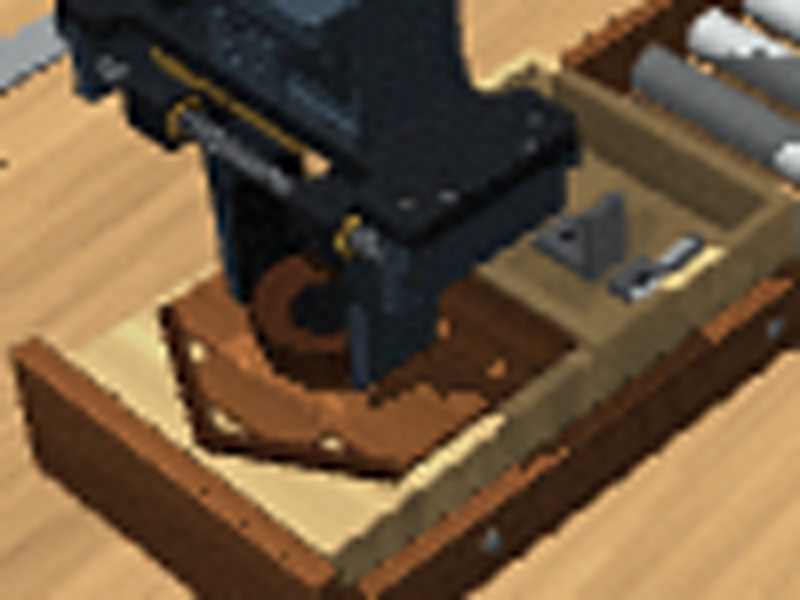

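>>> arm_command --pt "1 0 0 0 0.15" --pt "1 0 0 0 0.3" --pt "1 0 0 0.001 0.45" --pt "1 0 0 0.001 0.6" --pt "1 0 0 0.001 0.75" --pt "1 0 0 0.001 0.88" --pt "1 0 0 0.001 0.88" --pt "1 0 0 0.001 0.88"

```text
time_s: 31.18
ee_pos: [626.0, 119.0, 71.2]
ee_rot: [179.4, -1.2, 45.1]
force: [1.4, -0.1, 1.5]
gripper_width: 55.1
```

```bash
python3 go.py 625.5 118.5 73 44.5
```

```text
t 31.18 ee [626.  119.   71.2] [179.4  -1.2  45.1] F [ 1.4 -0.1  1.5] w 55.1
q [ 9.6 29.7 93.2  0.2 55.8 54.4]
shift [-0.001, -0.0, -0.004] turn 0.014 rows>= 1.0
```

Release, lift, move aside and check.

>>> arm_command --pt "0.15 0 0 0 0" --pt "0.15 0 0 0 0" --pt "0.15 0 0 0 0" --pt "0.15 0 0 -0.06 0" --pt "0.15 0 0 -0.14 0" --pt "0.15 0 0 -0.22 0" --pt "0.15 0 0 -0.3 0" --pt "0.15 0 0 -0.3 0"

```text
time_s: 31.85
ee_pos: [626.6, 118.8, 230.4]
ee_rot: [178.8, -1.9, 45.2]
force: [0.9, -0.6, 1.7]
gripper_width: 77.4
```

>>> arm_command --pt "0.15 -0.35 0.35 -0.05 0" --pt "0.15 -0.35 0.35 -0.05 0" --pt "0.15 -0.35 0.35 -0.05 0" --pt "0.15 -0.35 0.35 -0.05 0" --pt "0.15 -0.35 0.35 -0.05 0" --pt "0.15 -0.35 0.35 -0.05 0" --pt "0.15 -0.35 0.35 -0.05 0" --pt "0.15 -0.35 0.35 -0.05 0"

```text
time_s: 32.52
ee_pos: [626.1, -130.9, 252.6]
ee_rot: [178.9, -1.9, 45.0]
force: [0.3, 0.4, -0.2]
gripper_width: 77.7
```

```bash
python3 snap.py 26
python3 - <<'E'
from h import *
t=cv2.imread("pics/top26.png")[:,:,::-1];s=cv2.imread("pics/side26.png")[:,:,::-1]
crop("top",t,190,130,290,205,"t26a.png",8)
crop("side",s,170,170,270,245,"s26a.png",8)
print(env.state()["ee_pos"],env.state()["time_s"])
E
```

```text
t26a.png scale 8 org 190 130
s26a.png scale 8 org 170 170
[ 626.1104804  -128.16125312  252.40460714] 32.6167
```

View pics/t26a.png

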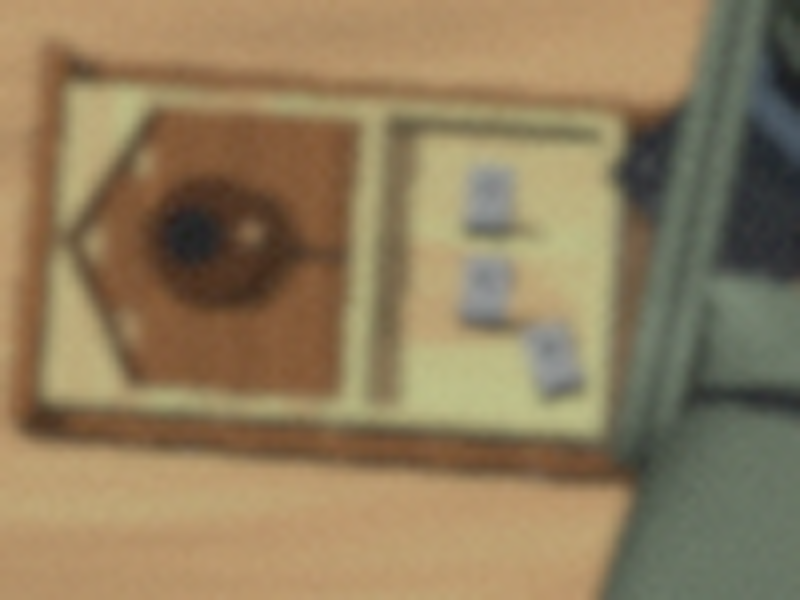

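View pics/s26a.png

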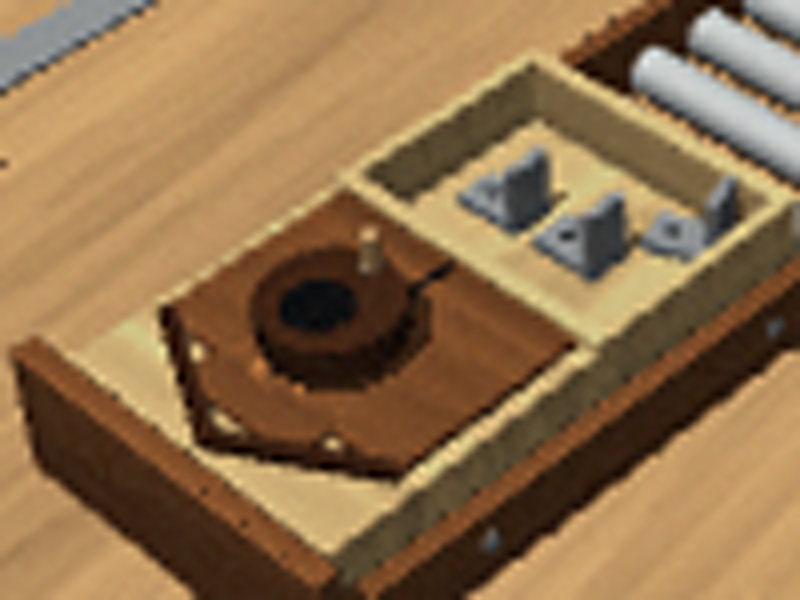

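```bash
python3 - <<'E'
import cv2
t=cv2.imread("pics/top26.png").astype(int).sum(2);s=cv2.imread("pics/side26.png").astype(int).sum(2)
print(t[154:165,213:228]);print(s[197:207,211:222])
E
python3 m2.py 26 83.2 "[(250,310),(256,285),(275,263),(300,250),(335,243),(352,242),(390,255),(405,270),(413,292)]" "(252,233)" "(370,236)" "[(62,80),(40,402),(622,112),(607,440)]"
```

```text
[[169 169 166 161 162 180 175 177 191 197 224 230 254 278 278]
 [158 152 157 167 168 174 170 174 175 183 177 203 232 247 276]
 [134 129 147 139 155 170 167 173 189 178 174 180 209 236 265]
 [124 122 123 137 140 166 182 218 233 202 183 167 187 225 257]
 [116 113 111 130 141 172 202 272 292 258 202 171 170 209 238]
 [ 97 116 116 121 145 174 223 275 299 260 184 168 175 191 222]
 [116 118 111 132 138 157 189 229 243 213 172 149 171 178 196]
 [120 121 117 133 144 158 190 197 190 180 158 163 159 162 184]
 [121 139 125 147 167 165 169 167 176 158 156 140 164 178 195]
 [152 148 165 155 171 176 180 170 165 154 145 158 181 206 241]
 [168 145 162 167 175 168 172 174 153 136 154 171 200 226 262]]
[[232 238 225 209 195 181 187 217 357 495 530]
 [255 250 243 224 313 354 241 193 203 220 438]
 [255 255 254 229 445 477 226 200 202 201 245]
 [192 195 213 251 265 234 176 225 207 194 189]
 [117 110 115 137 247 225 178 242 227 218 186]
 [118 115 119 123 256 221 181 167 263 241 219]
 [123 126 113 139 320 235 160 119 192 261 239]
 [122 119 109 111 134 146 126 107 133 193 265]
 [ 52  63 102 127 115 127 125 127 127 134 126]
 [ 58  52  38 101 124 128 114 119 127 122  29]]
plate side [623.8 117.8] [ 0.9 -0.1 -0.2 -0.3 -0.2  0.6  0.2 -0.1  0.4]
peg top [620.4  99.1] r 19.0 ang 0.088
peg side [619.6 100.7] r 17.7 ang 0.15
corners top z60 [[698.0, 183.7], [557.3, 193.1], [679.3, -57.8], [536.4, -48.3]]
```

Run:
```python
from workcell import env
import numpy as np
s=env.state();print(s["time_s"],s["ee_pos"],s["force"],np.abs(s["qvel"]).max())
print(env.job_done())
```

```text
32.6167 [ 626.1104804  -128.16125312  252.40460714] [ 0.0838467   0.62247655 -0.66650086] 1.430103677613137
the job is handed in; nothing more can be done
None
```

I put all three brackets present at the start into the pocket and rolled the crate home. I then screwed the plate clockwise in two grips (134.8° and 129.6°) until the perch faced the pocket, and handed the job in at 32.6 s.

**Last checks**
- **Brackets:** both final pictures show all three inside the pocket. One was knocked aside during the run but stayed inside.
- **Crate:** pushing it stopped dead at 15–20 N, so it reached the end board. It drifted back 1–2 mm while the plate turned, well within the 10 mm allowed.
- **Perch angle:** most estimates put the joint at 6.27–6.34 rad, against the allowed 6.14–6.42. They come from the tool turns, the peg's path between pictures and the crate corners.
- **Checks that disagreed:**
  - Measuring the perch from the plate centre fitted to the last side picture gave 6.37 from the top view and 6.43 from the side view, the second just over the limit. I trusted this less because the peg came out only 17.7–19 mm from that centre instead of 20 mm.
  - Lining the peg up with the pencil mark gave 6.28–6.37.
- **Bystanders:** the arm made no contact with the vise, drill or tin that I noticed. At hand-in it was clear of everything, at 252 mm height.

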